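Nest the light shields loosely on the sprung stand

TASK

Put the microscope's tapered light shields away, nested narrow end down on the sprung stand. First take the blue one out of its sloping rest, stand it upright on the round felt pad and let go of it; then take it again from above and lower it into the stand's yellow shield, and when it is released there nest the white one in the blue one the same way. Let each sit loosely and straight where the tapers meet: never force or drop it, for if the sprung yellow shield is driven down (more than about 6 mm) they wedge; leave everything else where it is.

Things in the scene. Friction and masses are not known exactly. Their poses are not given: they have to be found in the camera images.
- blue_shield: Blue tapered light shield. Hollow, open at both ends, 74 mm high. Outside: 34 mm in diameter at the narrow end, growing evenly to 54 mm at 50 mm; above that a cylindrical grip collar 60 mm in diameter, 24 mm high, up to the rim. 60 to 130 g. Origin: centre of the narrow end; z runs along its axis to the wide rim. Starts lying in the sloping rest, its axis 22 degrees above level.
- blue_rim (a point): Centre of the blue shield's wide rim, 74 mm from its origin along z. The bore is 51.6 mm wide here and narrows evenly (0.4 mm of diameter per mm) to 22 mm at the narrow end.
- white_shield: White tapered light shield, same shape. Hollow, open at both ends, 74 mm high. Outside: 34 mm in diameter at the narrow end, growing evenly to 54 mm at 50 mm; above that a cylindrical grip collar 60 mm in diameter, 24 mm high, up to the rim. 60 to 130 g. Origin: centre of the narrow end; z runs along its axis to the wide rim. Starts standing on the bench, narrow end down.
- white_rim (a point): Centre of the white shield's wide rim, 74 mm from its origin along z. Same bore as the blue one.
- stand: Sprung stand, fixed to the bench: white base plate 110 x 180 x 8 mm; origin: centre of its underside. Over its centre it carries a yellow tapered shield, wide end up, on a spring. Two steel guard posts, 10 mm thick with 14 mm knobs, rise 192 mm above the bench at y = -75 and +75 mm of the stand's frame; the stand is turned up to 0.5 rad either way.
- cup_rim (a point): Centre of the yellow shield's rim, 106 mm above the bench, with a flat flange 90 mm in diameter. Same bore as the blue one. A shield nested loosely here (or in another shield) rests where the tapers meet: its narrow end about 44 mm below this rim (give or take 2 mm), its own rim 30 mm above it, and a gap of about 6 mm left under its collar.
- cup (a joint): How far the stand's yellow shield is pushed down on its spring, m: 0 to 0.012. Stays near 0 (at most 1 mm) under the shields' weight, starts to sink at a push of about 1 to 2 N and sinks 1 mm more for each newton. Sunk by more than 6 mm, the shields are wedged.
- pad: Round grey felt pad, 110 mm in diameter, 3 mm thick, fixed to the bench. Origin: centre of its underside, on the bench.
- rest: Sloping grey plastic rest, fixed, about 100 mm long, 70 mm wide, holding the blue shield with only low chocks (8 mm) beside the collar and a 30 mm high stop at the narrow end. Origin on the bench below its middle; the shield's raised wide end lies on its -x side, which faces world -x within 0.35 rad. The collar's middle is about 49 mm above the bench.
- dish: Bystander: pale culture dish with a pink disc on top, 87 mm across, 16 mm high; origin at the centre of its underside. Not to be disturbed.
- tweezers: Bystander: steel tweezers lying flat, 110 mm long, 6 mm high; origin at the centre of its underside. Not to be disturbed.
- lens_cap: Bystander: black lens cap, 48 mm across, 10 mm high; origin at the centre of its underside. Not to be disturbed.
- cleaner: Bystander: amber bottle, 40 mm across, 95 mm high; origin at the centre of its underside. Not to be disturbed.
- objective: Bystander: aluminium microscope objective standing on end, 34 mm across, 58 mm high; origin at the centre of its underside. Not to be disturbed.
- slide_box: Bystander: green slide box, 50 x 85 x 28 mm; origin at the centre of its underside. Not to be disturbed.
- tissue_box: Bystander: cardboard tissue box, 55 x 80 x 50 mm; origin at the centre of its underside. Not to be disturbed.
- blower: Bystander: red rubber dust blower, 52 mm across, 100 mm high; origin at the centre of its underside. Not to be disturbed.
There are look-alikes about, which are no part of the job. Of the things like the white_shield, leave any that is pink; of the rest the smaller one is meant. Several things have the shape of the pad; the one meant has the colours described above.

How it is judged:
On the way, in this order (a step that is already met when the one before it is completed fails the run):
1. the blue shield stands upright, narrow end down, on the felt pad, released (horizontal distance between blue_shield and pad below 0.04 m and height (world z) of blue_shield below 0.01 m and height (world z) of blue_rim above 0.072 m and angle between blue_shield's own z axis and vertical below 0.1 rad and contact force between the fingers and blue_shield below 0.05 N), for 0.2 s.
2. the blue shield is nested loosely in the stand's yellow shield, released (horizontal distance between blue_shield and cup_rim below 0.006 m and z of blue_shield in the frame of cup_rim between -0.05 and -0.035 m and angle between blue_shield's own z axis and vertical below 0.12 rad and contact force between the fingers and blue_shield below 0.05 N and linear speed of blue_shield below 0.02 m/s), for 0.2 s.
At the end, for the whole second after the job is handed in: The blue shield sits narrow end down in the stand's yellow shield and the white one in the blue one: each narrow end within 6 mm of the axis of the rim it sits in and 35 to 50 mm below that rim, tilted less than 0.12 rad, released and at rest; the sprung yellow shield is sunk less than 3 mm (all of step 2 and horizontal distance between white_shield and blue_rim below 0.006 m and z of white_shield in the frame of blue_rim between -0.05 and -0.035 m and angle between white_shield's own z axis and vertical below 0.12 rad and contact force between the fingers and white_shield below 0.05 N and linear speed of white_shield below 0.02 m/s and value of joint cup below 0.003 m); the robot touches nothing.
It fails at once if the stand's yellow shield is driven down more than 6 mm: the shields are wedged (value of joint cup above 0.006 m).
It fails at once if a bystander (dish, tweezers, lens cap) is moved more than 30 mm or tipped over (distance of any of dish, tweezers, lens_cap from where it was at the start of the episode above 0.03 m or angle between any of dish, tweezers, lens_cap's own z axis and vertical above 0.5 rad).
It fails at once if a bystander (cleaner, objective, slide box) is moved more than 30 mm or tipped over (distance of any of cleaner, objective, slide_box from where it was at the start of the episode above 0.03 m or angle between any of cleaner, objective, slide_box's own z axis and vertical above 0.5 rad).
It fails at once if a bystander (tissue box, blower) is moved more than 30 mm or tipped over (distance of any of tissue_box, blower from where it was at the start of the episode above 0.03 m or angle between any of tissue_box, blower's own z axis and vertical above 0.5 rad).
It also fails if it takes over 72 s, if anything falls off the work surface, if the arm or the gripper's body presses on something with over 40 N, if the wrist force passes 120 N, or if a joint passes its speed limit or range.

ROBOT

A 6-joint arm with a two-finger parallel gripper is mounted at the origin on the work surface. World frame = base frame: x ahead of the robot, y to its left, z up, the work surface at z = 0. Lengths are in m, angles in rad, forces in N, time in s.
With the tool pointing down it reaches from about 0.425 to 0.95 m from the base axis. Payload 3.5 kg.
Tool frame: the origin (TCP) lies at the very end of the fingers, on their centre line; the grasp point (between the pads) lies 19 mm behind it (tcp_to_grasp is the distance from the TCP to the grasp point, in m); z points along the fingers, y is the direction in which the jaws open and shut (so a half turn about z gives the same grasp; the last joint's range is limited). The gripper opens to 85 mm and grips with 20 to 120 N. Pads are 22 mm wide; open, the fingers measure 114 mm over their backs; the gripper's body (76 mm by 85 mm) begins 54 mm behind the grasp point. The pads swing forward as they close: fully open they stand 13 mm farther back than shut.
Start: joints at [-1.283, 0.286, 1.577, -0, 1.279, -0.15], TCP at [0.286, -0.611, 0.231] pointing down, gripper open.
Joint ranges: [-2.77, 2.77], [-0.9, 2.22], [0.21, 2.48], [-1.53, 4.67], [0.24, 2.81], [-2.84, 2.84]. Speed limits (rad/s): [2.79, 2.79, 3.14, 3.14, 3.14, 3.14].

INTERFACE

Orientations are given as a unit quaternion [x, y, z, w].
In Python, from plant import * gives the robot as it stands. The module is installed in compiled form; this text tells all that it offers.
- The arm moves only by the tool arm_command, never from a script. Its argument "steps" is a list of rows, each a list of 3 entries, a list of its own where there are three numbers: the turn, a rotation vector about the tool's x, y, z in rad, then the shift along the tool's x, y, z in m, then the gripper command: -1 is shut, 1 is fully open, values between are in proportion. A call has 1 to 12 rows; each row is the pose to reach, as a shift and turn from the pose measured when the call began, along the tool's axes at that moment; what a row does not reach only later rows make up. A row lasts 1/8 s, in which the tool goes at most 62.5 mm and 10.7 degrees, less where a joint would pass 70% of its speed; a pose out of reach is approached as far as the arm can. A call with a gripper value outside its range is refused whole. The fingers move at their own pace and stop on an object; "force" is the grip in N (left out, the last holds). Time passes only in rows, so rows that repeat a pose let the fingers close. It gives the time, the measured TCP pose, the force and the opening at its end, in the units of the state.
- get_state(): the state, without advancing time (a new reading comes with each control period).
- read_camera(name): name is "scene" or "top"; returns a dict with "frame" (480x640x3 uint8, red, green, blue), "vfov" (degrees; the focal length in pixels is half the picture's height over the tangent of half this angle, whatever the lens; pixels are square), "cx", "cy" (the principal point, pixels), "dist" ([k1, k2, p1, p2, k3] as OpenCV has them; the pictures are not rectified), "position" and "rotation" of the camera in the world. Camera axes: x right, y up, looking along -z (the intrinsics and any distortion apply to the point x, -y, -z); pixel columns grow to the right and rows downward; lengths in m; the calibration is good to about 2 mm. A picture is of the moment at which its call begins. There is no depth.
- sign_off(): hands the job in, once; it reports no verdict.
The state is a dict: "time": time; "qpos": joint angles; "dq": joint speeds; "joint_efforts": joint torques, N m; "eef_pos": TCP position; "tcp_rot": TCP orientation; "contact_force": force on the tool from outside, world axes, zero at the start; "wrist_torque": the same for the moment, N m; "opening": opening from 0.0 (shut) to 1.0 (fully open).
Only numpy, scipy, OpenCV 4.12 (cv2) and the standard library are available. Lean on these libraries where they do the work, as an engineer would, in place of code of your own. Each camera call takes 0.05 s, during which the arm holds its last target.

## Working session

There is one attempt and no reset: what is moved stays moved. The work goes in short steps, Python scripts to look and compute and a tool call to move; the robot and the scene stay as the last step left them, time stands still between calls to the robot, and variables do not carry over. Pictures are saved under pics/ and viewed, and the job is handed in when it is done.

Besides the shell and the picture viewer there is one more tool, called after "Emit:" as name(argument=value, ...) on one line, values as JSON. arm_command: Moves the arm, as the interface text tells. Its arguments: {"type":"object","properties":{"steps":{"type":"array"},"force":{"type":"number"}},"required":["steps"]}

```bash
mkdir -p pics; cat > h.py <<'E'
from plant import *
import numpy as np, cv2
from scipy.spatial.transform import Rotation as R
def snap(n,fn=None):
    c=read_camera(n)
    if fn: cv2.imwrite('pics/'+fn,c['frame'][:,:,::-1])
    return c
def K(c):
    f=240/np.tan(np.radians(c['vfov'])/2)
    return np.array([[f,0,c['cx']],[0,f,c['cy']],[0,0,1.]])
def rot(c):
    r=np.array(c['rotation'],float)
    return r if r.shape==(3,3) else R.from_quat(r).as_matrix()
def ray(c,px):
    u=cv2.undistortPoints(np.array(px,float).reshape(-1,1,2),K(c),np.array(c['dist'],float)).reshape(-1,2)
    d=np.c_[u[:,0],-u[:,1],-np.ones(len(u))]@rot(c).T
    return np.array(c['position'],float),d
def atz(c,px,z):
    o,d=ray(c,px); return o+d*((z-o[2])/d[:,2])[:,None]
def proj(c,P):
    p=(np.array(P,float).reshape(-1,3)-c['position'])@rot(c)
    p=p*[1,-1,-1]
    return cv2.projectPoints(p,np.zeros(3),np.zeros(3),K(c),np.array(c['dist'],float))[0].reshape(-1,2)
E
python3 - <<'E'
from h import *
for n in('scene','top'):
    c=snap(n,n+'0.png'); print(n,c['vfov'],c['cx'],c['cy'],c['dist'],c['position'],c['rotation'])
print(get_state())
E
```

```text
scene 47.24166176533727 318.321856271758 238.76631965386636 [0.03772208 0.         0.         0.         0.        ] [1.26977003 0.26417366 1.01982651] [0.20115702 0.29040163 0.7821407  0.51328225]
top 57.20911447007417 322.74752887701277 243.90550040415343 [0.02554754 0.         0.         0.         0.        ] [ 0.44095308 -0.02023327  0.90488726] [-0.03796616  0.04038261  0.71395565 -0.69799366]
{'time': 0.1, 'qpos': array([-1.28297206e+00,  2.87124885e-01,  1.57804041e+00,  2.85655003e-05,
        1.27858952e+00, -1.49975581e-01]), 'dq': array([-0.0003812 , -0.00175168, -0.00369336, -0.00048187,  0.00113144,
       -0.00178889]), 'joint_efforts': array([ 4.99507569e-04, -4.07293725e+01, -2.93699759e+01, -1.44709834e-04,
        3.38512480e-03, -1.78061708e-05]), 'eef_pos': array([ 0.2860422 , -0.61073984,  0.23004831]), 'tcp_rot': array([ 9.76137255e-01,  2.17151770e-01, -6.08132160e-05, -1.07945282e-03]), 'contact_force': array([ 0.79954636, -0.05885415, -0.26072933]), 'wrist_torque': array([-0.02079125, -0.06692863,  0.02591296]), 'opening': 0.9994001431937395}
```

View pics/scene0.png

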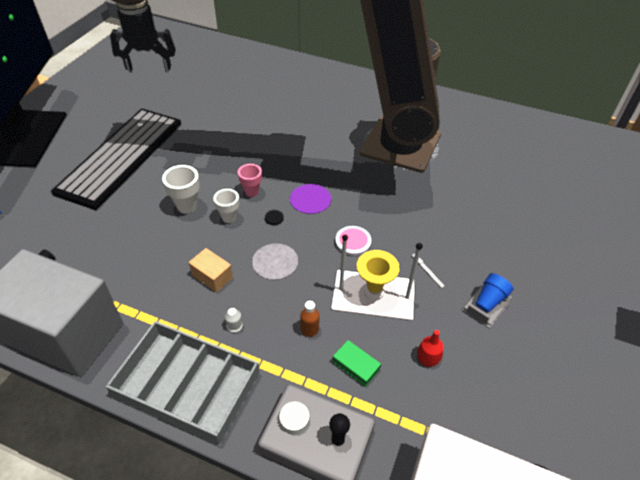

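View pics/top0.png

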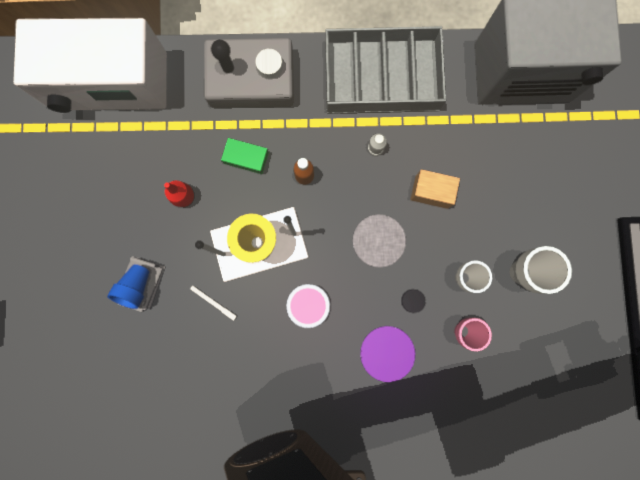

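Scene picture: the things that could pass for the white shield, by top pixel, are the small white one (476,277), the large white one (544,270) and the pink one (474,334). I choose the small white one. For the pad, grey felt (379,241) or purple (388,354): I choose grey. The blue shield in its rest is at (132,287) and the stand at (255,240).

```bash
python3 - <<'E'
from h import *
c=snap('top'); f=c['frame'][:,:,::-1]
a=cv2.resize(f[220:360,420:590],None,fx=3,fy=3,interpolation=cv2.INTER_CUBIC)[:420,:400]
b=cv2.resize(f[240:340,90:190],None,fx=4,fy=4,interpolation=cv2.INTER_CUBIC)
o=np.zeros((420,800,3),np.uint8);o[:a.shape[0],:a.shape[1]]=a[:,:400];o[:400,400:]=b
cv2.imwrite('pics/crop1.png',o)
s=snap('scene'); g=s['frame'][:,:,::-1]
a=cv2.resize(g[150:240,150:270],None,fx=4,fy=4,interpolation=cv2.INTER_CUBIC)[:,:400]
b=cv2.resize(g[260:340,450:530],None,fx=5,fy=5,interpolation=cv2.INTER_CUBIC)
o=np.zeros((400,800,3),np.uint8);o[:360,:400]=a;o[:400,400:]=b
cv2.imwrite('pics/crop2.png',o)
P=lambda n,px,z:print(n,atz(c if n[0]!='S' else s,[px],z)[0].round(4))
P('white rim',(476,277),.074);P('pad',(379.5,241),.003);P('yellow rim',(251.5,239),.106)
P('knobL',(199.5,245),.19);P('knobR',(287.5,219.5),.19)
P('Sknob',(344.5,238),.19);P('Sknob2',(419,246),.19);P('Syellow',(378,268),.106);P('Spad',(275,261),.003);P('Swhite',(227,200),.074)
P('bigwhite',(545,270),.1);P('pink',(474,334),.07);P('bluerim',(128,293),.055);P('purple',(388,354),.003)
P('dish',(308,306),.016);P('blower',(178,194),.05);P('cleaner',(303,163),.095);P('tissue',(437,188),.05);P('cap',(414,301),.01)
P('tweez1',(192,289),.005);P('tweez2',(234,318),.005)
hsv=cv2.cvtColor(f,cv2.COLOR_BGR2HSV)
E
```

```text
white rim [ 0.4644 -0.3106  0.074 ]
pad [ 0.5447 -0.1417  0.003 ]
yellow rim [0.5418 0.1059 0.106 ]
knobL [0.5232 0.1773 0.19  ]
knobR [0.5622 0.0334 0.19  ]
Sknob [0.5688 0.0377 0.19  ]
Sknob2 [0.5283 0.1816 0.19  ]
Syellow [0.5482 0.1107 0.106 ]
Spad [ 0.5461 -0.1382  0.003 ]
Swhite [ 0.4719 -0.3009  0.074 ]
bigwhite [ 0.4737 -0.4269  0.1   ]
pink [ 0.3589 -0.3016  0.07  ]
bluerim [0.4497 0.3493 0.055 ]
purple [ 0.3166 -0.1501  0.003 ]
dish [0.4156 0.0079 0.016 ]
blower [0.6415 0.2589 0.05  ]
cleaner [0.6856 0.0098 0.095 ]
tissue [ 0.6423 -0.2529  0.05  ]
cap [ 0.4207 -0.2056  0.01  ]
tweez1 [0.4551 0.2427 0.005 ]
tweez2 [0.3949 0.1578 0.005 ]
```

View pics/crop1.png

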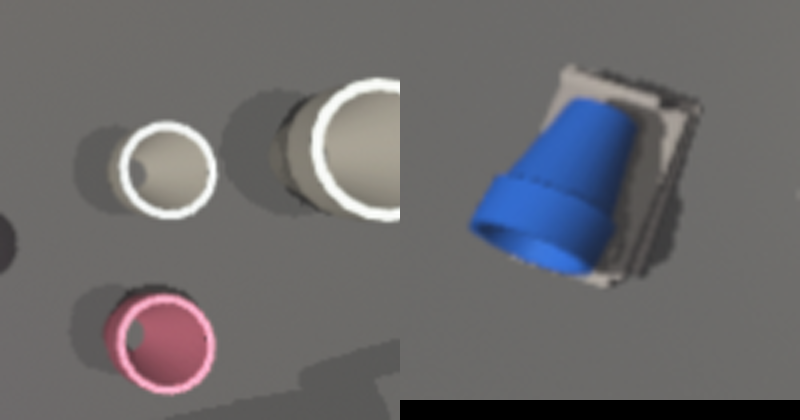

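View pics/crop2.png

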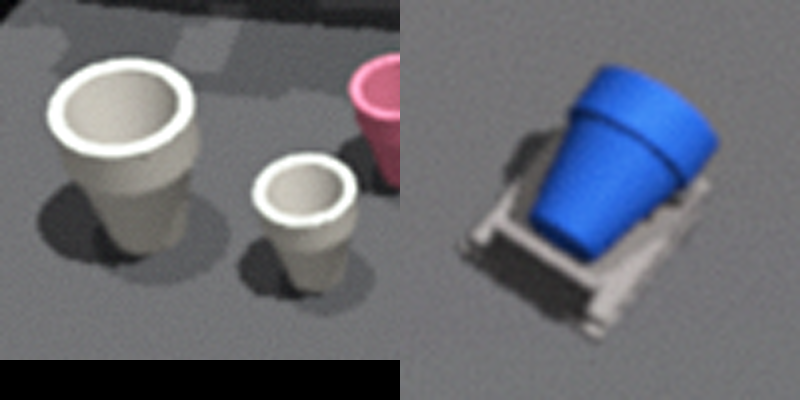

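The crops confirm the choices. The small white shield is at (476,277) in top, next to the big white one and the pink one. The blue one lies with its rim towards -x/+y. Next I fit the poses by silhouette.

```bash
cat > fit.py <<'E'
from h import *
from scipy.optimize import minimize
S=4
def circ(r,z,n=48):
    t=np.linspace(0,2*np.pi,n,endpoint=False); return np.c_[r*np.cos(t),r*np.sin(t),np.full(n,z)]
SH=[(circ(.017,0),circ(.027,.05)),(circ(.03,.05),circ(.03,.074))]
DISK=lambda r,z0,z1:[(circ(r,z0),circ(r,z1))]
def sil(c,parts,Rm,t,box):
    x0,y0,x1,y1=box
    m=np.zeros(((y1-y0)*S,(x1-x0)*S),np.uint8)
    for a in parts:
        p=proj(c,np.vstack(a)@Rm.T+t)
        h=cv2.convexHull(((p-[x0,y0]+.5)*S*16).astype(np.int32))
        cv2.fillConvexPoly(m,h,255,shift=4)
    return cv2.resize(m,(x1-x0,y1-y0),interpolation=cv2.INTER_AREA)/255.
def fit(views,parts,pose,x0,step):
    # views: list of (cam,mask,box)
    def cost(x):
        Rm,t=pose(x); 
        return sum(np.abs(sil(c,parts,Rm,t,b)-m[b[1]:b[3],b[0]:b[2]]).sum()/m[b[1]:b[3],b[0]:b[2]].sum() for c,m,b in views)
    x0=np.array(x0,float)
    sim=np.vstack([x0]+[x0+np.eye(len(x0))[i]*step[i] for i in range(len(x0))])
    r=minimize(cost,x0,method='Nelder-Mead',options=dict(initial_simplex=sim,xatol=1e-5,fatol=1e-5,maxiter=600))
    return r.x,r.fun
def hsv(c): return cv2.cvtColor(cv2.GaussianBlur(c['frame'],(3,3),0)*0+c['frame'],cv2.COLOR_RGB2HSV).astype(int)
def blue(c):
    h=hsv(c); return ((abs(h[...,0]-110)<15)&(h[...,1]>120)&(h[...,2]>40)).astype(float)
def yel(c):
    h=hsv(c); return ((abs(h[...,0]-28)<8)&(h[...,1]>150)).astype(float)
def aroot(c,p,r):
    u,v=proj(c,[p])[0]; return [int(max(u-r,0)),int(max(v-r,0)),int(min(u+r,640)),int(min(v+r,480))]
E
python3 - <<'E'
from fit import *
t=snap('top');s=snap('scene')
# blue lying
cams=[(t,'top'),(s,'scene')]
def pose(x):
    a=np.array([-np.cos(x[3])*np.cos(x[4]),-np.sin(x[3])*np.cos(x[4]),np.sin(x[4])])
    y=np.cross([0,0,1],a);y/=np.linalg.norm(y)
    return np.c_[np.cross(y,a),y,a],np.array(x[:3])
p0=[.49,.33,.03,-.35,.384]
pf=lambda x:pose([*x,.384])
for nm,vs in(('both',cams),('top',cams[:1]),('scene',cams[1:])):
    V=[(c,blue(c),aroot(c,[.47,.34,.04],45)) for c,_ in vs]
    if nm!='both':
        z=xb[2]; x,f=fit(V,SH,lambda q:pose([q[0],q[1],z,q[2],.384]),xb[[0,1,3]],[.01,.01,.1])
    else: x,f=fit(V,SH,pf,p0[:4],[.02,.02,.01,.2]); xb=x
    print(nm,x.round(4),round(f,3))
Rm,tt=pf(xb);print('rim',tt+Rm[:,2]*.074,'collar mid',tt+Rm[:,2]*.062)
# yellow: flange outline (disk r45 at .104-.106)
for c,n in cams:
    m=yel(c); b=aroot(c,[.545,.108,.1],40)
    cnt=max(cv2.findContours(m[b[1]:b[3],b[0]:b[2]].astype(np.uint8),cv2.RETR_EXTERNAL,cv2.CHAIN_APPROX_NONE)[0],key=len)
    CUP=[(circ(.045,.104),circ(.045,.106)),(circ(.017,.032),circ(.027,.082)),(circ(.03,.082),circ(.03,.106))]
    mm=m.copy(); sub=np.zeros((b[3]-b[1],b[2]-b[0]),np.uint8);cv2.drawContours(sub,[cnt],-1,1,-1);mm[b[1]:b[3],b[0]:b[2]]=sub
    if n=='top':
        D=DISK(.045,.1055,.106)
    else: D=CUP
    x,f=fit([(c,mm,b)],D,lambda q:(np.eye(3),np.array([q[0],q[1],0])),[.545,.108],[.01,.01]);print('yellow',n,x.round(4),round(f,3))
# white standing: bright mask
for c,n in cams:
    h=hsv(c); m=((h[...,2]>195)&(h[...,1]<40)).astype(float); b=aroot(c,[.466,-.306,.074],20)
    cn=max(cv2.findContours(m[b[1]:b[3],b[0]:b[2]].astype(np.uint8),cv2.RETR_EXTERNAL,cv2.CHAIN_APPROX_NONE)[0],key=len)
    sub=np.zeros((b[3]-b[1],b[2]-b[0]),np.uint8);cv2.drawContours(sub,[cn],-1,1,-1);m[b[1]:b[3],b[0]:b[2]]=sub
    x,f=fit([(c,m,b)],DISK(.03,.0738,.074),lambda q:(np.eye(3),np.array([q[0],q[1],0])),[.466,-.306],[.01,.01]);print('white',n,x.round(4),round(f,3))
E
```

```text
both [ 0.498   0.3386  0.0275 -0.3416] 0.15
top [ 0.499   0.3379 -0.3408] 0.074
scene [ 0.4975  0.3394 -0.3326] 0.063
rim [0.43339174 0.36158924 0.05527059] collar mid [0.44387478 0.35786158 0.050775  ]
yellow top [0.5455 0.1065] 0.087
yellow scene [0.5423 0.1072] 0.044
white top [ 0.4657 -0.3097] 0.027
white scene [ 0.4638 -0.3099] 0.069
```

```bash
cat > mv.py <<'E'
from h import *
import json
def down(psi,tau=0,): # psi: deg angle of tool y; tau: tilt of z from vertical toward h (h = y rotated -90deg)
    p=np.radians(psi);y=np.array([np.cos(p),np.sin(p),0]);h=np.array([np.sin(p),-np.cos(p),0]);t=np.radians(tau)
    z=h*np.sin(t)-np.array([0,0,1])*np.cos(t); return np.c_[np.cross(y,z),y,z]
def rows(Rt,pt,n,g,hold=0):
    st=get_state();R0=R.from_quat(st['tcp_rot']);p0=st['eef_pos']
    rv=(R0.inv()*R.from_matrix(Rt)).as_rotvec();sh=R0.inv().apply(np.array(pt)-p0)
    out=[]
    for i in range(1,n+1): out.append([[round(float(v),3) for v in rv*i/n],[round(float(v),4) for v in sh*i/n],g])
    out+= [out[-1]]*hold
    print('rot/row deg %.1f mm/row %.1f'%(np.degrees(np.linalg.norm(rv))/n,1e3*np.linalg.norm(sh)/n)); print(json.dumps(out))
def st():
    s=get_state(); Rm=R.from_quat(s['tcp_rot']).as_matrix()
    print('t',round(s['time'],2),'p',s['eef_pos'].round(4),'y',Rm[:,1].round(3),'z',Rm[:,2].round(3),'q',s['qpos'].round(2),'F',s['contact_force'].round(2),'op',round(s['opening'],3))
E
python3 - <<'E'
from mv import *
rows(down(5),[.56,-.05,.32],12,1)
E
```

```text
rot/row deg 5.8 mm/row 52.6
[[[-0.0, -0.0, -0.102], [0.0405, -0.0327, -0.0074], 1], [[-0.0, -0.0, -0.203], [0.081, -0.0654, -0.0148], 1], [[-0.0, -0.0, -0.305], [0.1215, -0.098, -0.0222], 1], [[-0.0, -0.0, -0.407], [0.162, -0.1307, -0.0296], 1], [[-0.0, -0.0, -0.508], [0.2025, -0.1634, -0.037], 1], [[-0.0, -0.0, -0.61], [0.243, -0.1961, -0.0444], 1], [[-0.0, -0.0, -0.712], [0.2835, -0.2288, -0.0518], 1], [[-0.0, -0.0, -0.814], [0.324, -0.2614, -0.0592], 1], [[-0.0, -0.0, -0.915], [0.3645, -0.2941, -0.0666], 1], [[-0.001, -0.001, -1.017], [0.405, -0.3268, -0.074], 1], [[-0.001, -0.001, -1.119], [0.4455, -0.3595, -0.0814], 1], [[-0.001, -0.001, -1.22], [0.4859, -0.3922, -0.0888], 1]]
```

Emit:
arm_command(steps=[[[0, 0, -0.1], [0.04, -0.033, -0.007], 1], [[0, 0, -0.2], [0.081, -0.065, -0.015], 1], [[0, 0, -0.305], [0.122, -0.098, -0.03], 1], [[0, 0, -0.41], [0.162, -0.131, -0.04], 1], [[0, 0, -0.51], [0.203, -0.163, -0.05], 1], [[0, 0, -0.61], [0.243, -0.196, -0.06], 1], [[0, 0, -0.71], [0.284, -0.229, -0.07], 1], [[0, 0, -0.81], [0.324, -0.261, -0.08], 1], [[0, 0, -0.92], [0.365, -0.294, -0.09], 1], [[0, 0, -1.02], [0.405, -0.327, -0.09], 1], [[0, 0, -1.12], [0.446, -0.36, -0.09], 1], [[0, 0, -1.22], [0.486, -0.392, -0.09], 1]], force=30)

```text
time: 1.8
eef_pos: [0.5607, -0.0484, 0.3215]
tcp_rot: [0.674, 0.738, 0.0, -0.0]
contact_force: [0.6, -1.1, -0.2]
opening: 0.999
```

```bash
python3 - <<'E'
from mv import *
st()
Rt=down(90-19.4,50);c=np.array([.444,.358,.050]);print(Rt.round(3))
g=c+.022*Rt[:,2]; pre=g-.10*Rt[:,2]; print(g,pre)
rows(Rt,pre,10,1,1)
E
```

```text
t 1.8 p [ 0.5607 -0.0484  0.3215] y [0.996 0.09  0.001] z [ 0.     0.001 -1.   ] q [-0.27 -0.02  1.75  0.    1.41 -0.36] F [ 0.63 -1.14 -0.18] op 0.999
[[-0.606  0.332  0.723]
 [ 0.214  0.943 -0.254]
 [-0.766  0.    -0.643]]
[0.45989611 0.3524021  0.03585867] [0.38764106 0.37784711 0.10013743]
rot/row deg 8.1 mm/row 51.1
[[[-0.05, -0.077, -0.107], [0.044, -0.0134, 0.0221], 1], [[-0.099, -0.155, -0.213], [0.088, -0.0268, 0.0443], 1], [[-0.149, -0.232, -0.32], [0.132, -0.0402, 0.0664], 1], [[-0.198, -0.309, -0.426], [0.176, -0.0536, 0.0886], 1], [[-0.248, -0.387, -0.533], [0.22, -0.067, 0.1107], 1], [[-0.298, -0.464, -0.639], [0.264, -0.0804, 0.1329], 1], [[-0.347, -0.542, -0.746], [0.308, -0.0937, 0.155], 1], [[-0.397, -0.619, -0.852], [0.352, -0.1071, 0.1772], 1], [[-0.446, -0.696, -0.959], [0.396, -0.1205, 0.1993], 1], [[-0.496, -0.774, -1.066], [0.44, -0.1339, 0.2215], 1], [[-0.496, -0.774, -1.066], [0.44, -0.1339, 0.2215], 1]]
```

Emit:
arm_command(steps=[[[-0.05, -0.077, -0.107], [0.044, -0.013, 0.0], 1], [[-0.1, -0.155, -0.213], [0.088, -0.027, 0.0], 1], [[-0.15, -0.232, -0.32], [0.132, -0.04, 0.0], 1], [[-0.2, -0.31, -0.426], [0.176, -0.054, 0.0], 1], [[-0.25, -0.387, -0.533], [0.22, -0.067, 0.0], 1], [[-0.3, -0.464, -0.64], [0.264, -0.08, 0.01], 1], [[-0.347, -0.542, -0.746], [0.308, -0.094, 0.04], 1], [[-0.397, -0.62, -0.852], [0.352, -0.107, 0.08], 1], [[-0.446, -0.696, -0.96], [0.396, -0.12, 0.125], 1], [[-0.496, -0.774, -1.066], [0.44, -0.134, 0.175], 1], [[-0.496, -0.774, -1.066], [0.44, -0.134, 0.2215], 1], [[-0.496, -0.774, -1.066], [0.44, -0.134, 0.2215], 1]])

```text
time: 3.3
eef_pos: [0.385, 0.3756, 0.095]
tcp_rot: [0.15, 0.895, -0.076, 0.414]
contact_force: [-0.2, 0.7, -0.6]
opening: 1.004
```

```bash
python3 - <<'E'
from mv import *
st()
Rt=down(90-19.4,50);c=np.array([.444,.358,.050])
g=c+.022*Rt[:,2]
rows(Rt,g,4,1,1)
snap('top','t2.png');snap('scene','s2.png')
E
```

```text
t 3.3 p [0.385  0.3756 0.095 ] y [ 0.331  0.944 -0.011] z [ 0.718 -0.26  -0.645] q [ 0.92  0.19  2.16 -1.18  0.91  0.53] F [-0.2   0.68 -0.57] op 1.004
rot/row deg 0.2 mm/row 24.6
[[[-0.002, -0.001, 0.002], [-0.0014, 0.0009, 0.0245], 1], [[-0.003, -0.002, 0.005], [-0.0027, 0.0018, 0.049], 1], [[-0.005, -0.003, 0.007], [-0.0041, 0.0026, 0.0735], 1], [[-0.006, -0.003, 0.009], [-0.0054, 0.0035, 0.098], 1], [[-0.006, -0.003, 0.009], [-0.0054, 0.0035, 0.098], 1]]
```

View pics/t2.png

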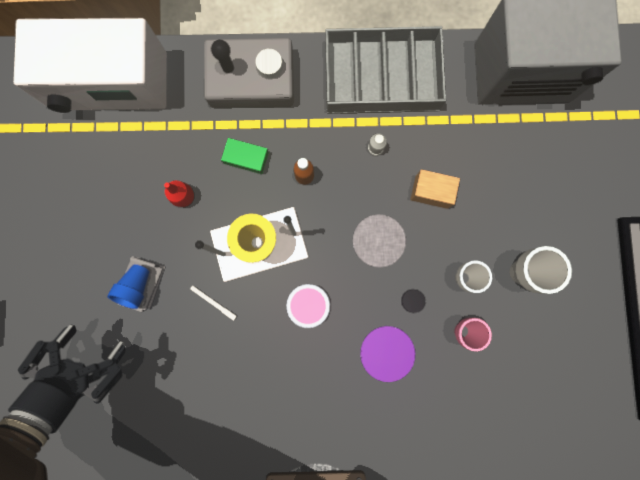

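View pics/s2.png

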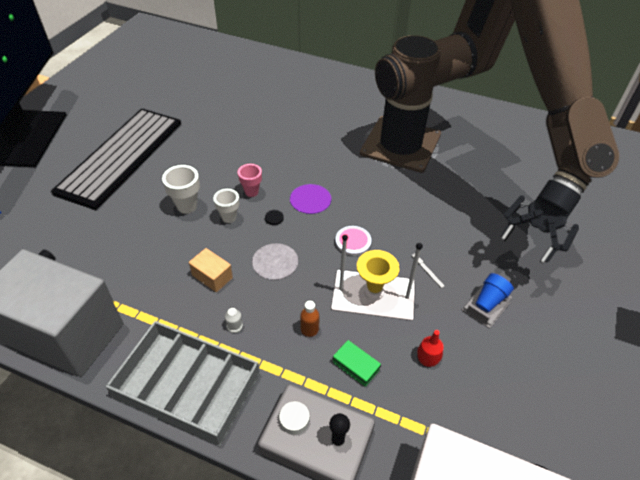

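The gripper in top straddles the line towards the blue rim, its fingertips at (68,332) and (122,350). Nothing has been disturbed. I go in now.

Emit:
arm_command(steps=[[[-0.002, -0.001, 0.002], [-0.0014, 0.001, 0.0245], 1], [[-0.003, -0.002, 0.005], [-0.003, 0.002, 0.049], 1], [[-0.005, -0.003, 0.007], [-0.004, 0.0026, 0.0735], 1], [[-0.006, -0.003, 0.009], [-0.0054, 0.0035, 0.098], 1], [[-0.006, -0.003, 0.009], [-0.0054, 0.0035, 0.098], 1]])

```text
time: 4.03
eef_pos: [0.4663, 0.3551, 0.046]
tcp_rot: [0.157, 0.891, -0.066, 0.421]
contact_force: [-0.7, 0.3, -0.5]
opening: 0.997
```

```bash
python3 - <<'E'
from mv import *
st()
t=snap('top');s=snap('scene')
o=np.zeros((400,800,3),np.uint8)
o[:,:400]=cv2.resize(t['frame'][240:340,80:180,::-1],(400,400));o[:,400:]=cv2.resize(s['frame'][230:330,440:540,::-1],(400,400))
cv2.imwrite('pics/c3.png',o)
E
```

```text
t 4.03 p [0.4663 0.3551 0.046 ] y [0.336 0.942 0.015] z [ 0.729 -0.25  -0.637] q [ 0.77  0.33  2.11 -1.37  0.78  0.64] F [-0.7   0.27 -0.5 ] op 0.997
```

View pics/c3.png

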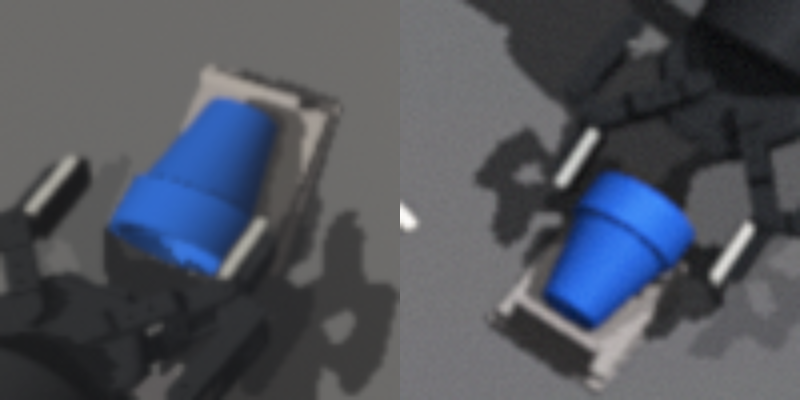

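```bash
python3 - <<'E'
from mv import *
st()
Rt=down(90-19.4,50);c=np.array([.444,.358,.050])
rows(Rt,c+.022*Rt[:,2],1,1)
E
```

```text
t 4.12 p [0.465  0.3559 0.0458] y [0.334 0.942 0.015] z [ 0.729 -0.249 -0.637] q [ 0.77  0.33  2.12 -1.37  0.78  0.64] F [-1.17  0.31  0.85] op 0.999
rot/row deg 0.9 mm/row 11.7
[[[0.008, 0.007, -0.013], [0.0099, -0.0051, 0.0034], 1]]
```

Emit:
arm_command(steps=[[[0.008, 0.007, -0.013], [0.005, -0.0025, 0.0017], 1], [[0.008, 0.007, -0.013], [0.01, -0.005, 0.0034], 1], [[0.008, 0.007, -0.013], [0.01, -0.005, 0.0034], 1]])

```text
time: 4.5
eef_pos: [0.459, 0.3524, 0.0353]
tcp_rot: [0.152, 0.894, -0.072, 0.416]
contact_force: [-0.9, -0.5, -0.1]
opening: 1.001
```

```bash
python3 - <<'E'
from mv import *
st()
Rt=down(90-19.4,50);c=np.array([.444,.358,.050])
rows(Rt,c+.022*Rt[:,2],1,1)
t=snap('top');s=snap('scene')
o=np.zeros((400,800,3),np.uint8)
o[:,:400]=cv2.resize(t['frame'][240:340,80:180,::-1],(400,400));o[:,400:]=cv2.resize(s['frame'][230:330,440:540,::-1],(400,400))
cv2.imwrite('pics/c4.png',o)
E
```

```text
t 4.5 p [0.459  0.3524 0.0353] y [ 0.332  0.943 -0.001] z [ 0.722 -0.255 -0.643] q [ 0.78  0.35  2.12 -1.37  0.78  0.65] F [-0.9  -0.49 -0.05] op 1.001
rot/row deg 0.1 mm/row 1.1
[[[-0.001, -0.001, 0.001], [-0.001, 0.0003, 0.0002], 1]]
```

View pics/c4.png

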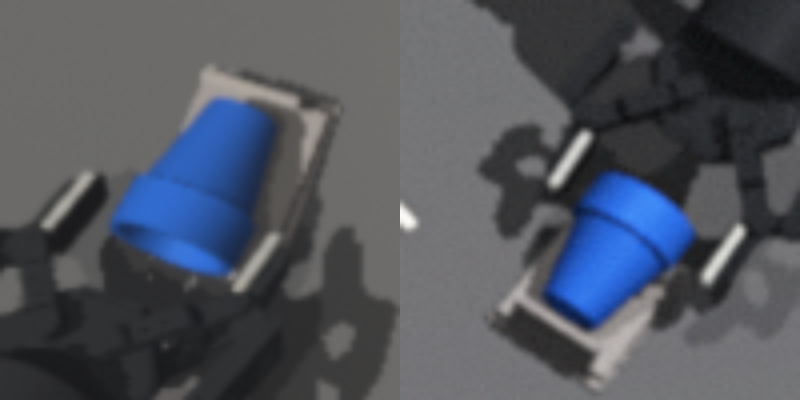

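Emit:
arm_command(steps=[[[0, 0, 0], [-0.001, 0, 0.005], 1], [[0, 0, 0], [-0.001, 0, 0.005], 0.4], [[0, 0, 0], [-0.001, 0, 0.005], 0.2], [[0, 0, 0], [-0.001, 0, 0.005], 0], [[0, 0, 0], [-0.001, 0, 0.005], -0.3], [[0, 0, 0], [-0.001, 0, 0.005], -0.3], [[0, 0, 0], [-0.001, 0, 0.005], -0.3]], force=30)

```text
time: 5.48
eef_pos: [0.4637, 0.3511, 0.0331]
tcp_rot: [0.152, 0.894, -0.072, 0.416]
contact_force: [0.6, -0.7, 0.1]
opening: 0.687
```

```bash
python3 - <<'E'
from mv import *
st()
t=snap('top');s=snap('scene')
o=np.zeros((400,800,3),np.uint8)
o[:,:400]=cv2.resize(t['frame'][240:340,80:180,::-1],(400,400));o[:,400:]=cv2.resize(s['frame'][230:330,440:540,::-1],(400,400))
cv2.imwrite('pics/c5.png',o)
E
```

```text
t 5.47 p [0.4637 0.3511 0.0331] y [ 0.332  0.943 -0.001] z [ 0.722 -0.255 -0.643] q [ 0.77  0.35  2.12 -1.38  0.77  0.65] F [ 0.61 -0.72  0.07] op 0.687
```

View pics/c5.png

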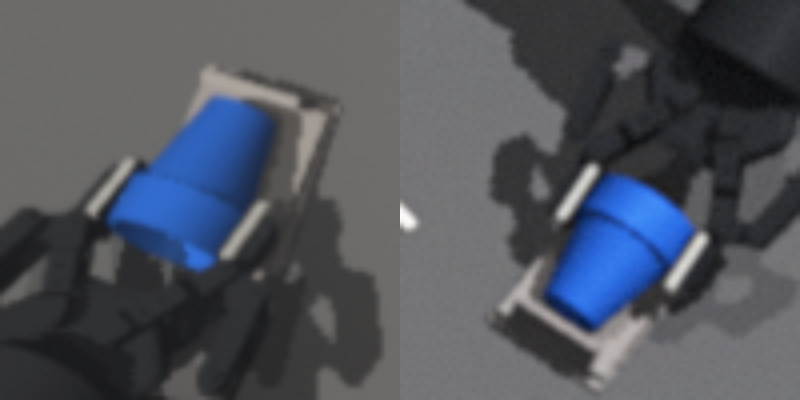

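```bash
python3 - <<'E'
from mv import *
p=get_state()['eef_pos'];Rt=R.from_quat(get_state()['tcp_rot']).as_matrix()
rows(Rt,p+[-.005,0,.10],5,-.3)
E
```

```text
rot/row deg 0.0 mm/row 20.0
[[[-0.0, -0.0, 0.0], [-0.0147, -0.0003, -0.0136], -0.3], [[-0.0, -0.0, 0.0], [-0.0294, -0.0007, -0.0272], -0.3], [[-0.0, -0.0, 0.0], [-0.0441, -0.001, -0.0408], -0.3], [[-0.0, -0.0, 0.0], [-0.0588, -0.0014, -0.0543], -0.3], [[-0.0, -0.0, 0.0], [-0.0735, -0.0017, -0.0679], -0.3]]
```

Emit:
arm_command(steps=[[[0, 0, 0], [-0.007, 0, -0.007], -0.3], [[0, 0, 0], [-0.015, 0, -0.014], -0.3], [[0, 0, 0], [-0.03, 0, -0.027], -0.3], [[0, 0, 0], [-0.044, 0, -0.041], -0.3], [[0, 0, 0], [-0.059, 0, -0.054], -0.3], [[0, 0, 0], [-0.074, 0, -0.068], -0.3], [[0, 0, 0], [-0.074, 0, -0.068], -0.3]], force=40)

```text
time: 6.45
eef_pos: [0.4603, 0.3538, 0.1364]
tcp_rot: [0.153, 0.893, -0.069, 0.418]
contact_force: [-0.4, -0.7, -0.3]
opening: 0.69
```

```bash
python3 - <<'E'
from mv import *
st()
t=snap('top');s=snap('scene')
o=np.zeros((400,800,3),np.uint8)
o[:,:400]=cv2.resize(t['frame'][240:340,60:160,::-1],(400,400));o[:,400:]=cv2.resize(s['frame'][220:320,440:540,::-1],(400,400))
cv2.imwrite('pics/c6.png',o)
E
```

```text
t 6.45 p [0.4603 0.3538 0.1364] y [0.331 0.944 0.004] z [ 0.725 -0.252 -0.641] q [ 0.78  0.15  2.12 -1.19  0.83  0.38] F [-0.39 -0.75 -0.34] op 0.69
```

View pics/c6.png

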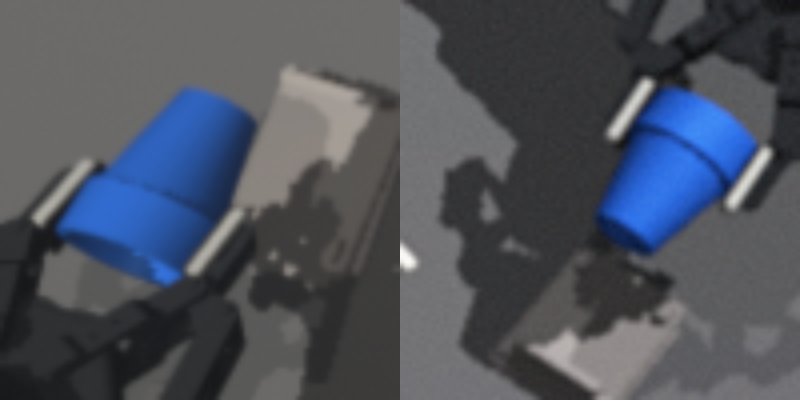

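Blue is lifted; the collar is between the pads at scene (540,258). I fit its pose in the hand.

```bash
cat >> fit.py <<'E'
def pose5(x):
    a=np.array([-np.cos(x[3])*np.cos(x[4]),-np.sin(x[3])*np.cos(x[4]),np.sin(x[4])])
    y=np.cross([0,0,1],a);y/=np.linalg.norm(y)
    return np.c_[np.cross(y,a),y,a],np.array(x[:3])
def pose_up(x): # tilt small
    a=np.array([x[3],x[4],1.]);a/=np.linalg.norm(a);y=np.cross(a,[1,0,0]);y/=np.linalg.norm(y)
    return np.c_[np.cross(y,a),y,a],np.array(x[:3])
E
python3 - <<'E'
from fit import *
from mv import *
t=snap('top');s=snap('scene')
p0=[.495,.34,.13,-.34,.384]
V=[(c,blue(c),aroot(c,[.465,.355,.14],48)) for c in(t,s)]
x,f=fit(V,SH,pose5,p0,[.02,.02,.01,.1,.1]);print(x.round(4),f)
Rm,tt=pose5(x);a=Rm[:,2]
q=get_state();T=R.from_quat(q['tcp_rot'])
print('axis in tool',T.inv().apply(a).round(3),'origin in tool',T.inv().apply(tt-q['eef_pos']).round(4),'collar mid',T.inv().apply(tt+.062*a-q['eef_pos']).round(4))
E
```

```text
[ 0.4951  0.3402  0.13   -0.3565  0.3434] 0.17539269534046578
axis in tool [ 0.348  0.016 -0.937] origin in tool [-0.0226  0.0007  0.0308] collar mid [-0.001   0.0017 -0.0273]
```

```bash
cat >> mv.py <<'E'
from scipy.spatial.transform import Slerp
def path(wps,hold=0):  # wps: (R,p,n,g)
    s=get_state();R0=R.from_quat(s['tcp_rot']);p0=s['eef_pos'];out=[];Rc,pc=R0,p0
    for Rt,pt,n,g in wps:
        Rt=R.from_matrix(Rt);pt=np.array(pt);sl=Slerp([0,1],R.concatenate([Rc,Rt]))
        print('deg/row %.1f mm/row %.1f'%(np.degrees((Rc.inv()*Rt).magnitude())/n,1e3*np.linalg.norm(pt-pc)/n))
        for i in range(1,n+1):
            out.append([[round(float(v),3) for v in (R0.inv()*sl(i/n)).as_rotvec()],[round(float(v),4) for v in R0.inv().apply(pc+(pt-pc)*i/n-p0)],g])
        Rc,pc=Rt,pt
    out+=[out[-1]]*hold
    print(json.dumps(out))
def tcp_for(Rt,origin,off): return np.array(origin)-Rt@np.array(off)
E
python3 - <<'E'
from mv import *
path([(down(65,38),[.455,.33,.30],5,-.3),(down(57,15),[.50,.12,.33],6,-.3)])
E
```

```text
deg/row 2.6 mm/row 33.8
deg/row 4.1 mm/row 36.1
[[[0.013, 0.042, 0.014], [-0.0261, -0.0045, -0.021], -0.3], [[0.027, 0.083, 0.029], [-0.0522, -0.0091, -0.042], -0.3], [[0.04, 0.125, 0.043], [-0.0783, -0.0136, -0.063], -0.3], [[0.053, 0.166, 0.058], [-0.1044, -0.0181, -0.0841], -0.3], [[0.066, 0.208, 0.072], [-0.1305, -0.0226, -0.1051], -0.3], [[0.077, 0.274, 0.094], [-0.1463, -0.0532, -0.0939], -0.3], [[0.087, 0.341, 0.117], [-0.1621, -0.0837, -0.0828], -0.3], [[0.097, 0.407, 0.139], [-0.1779, -0.1143, -0.0717], -0.3], [[0.107, 0.474, 0.161], [-0.1937, -0.1448, -0.0606], -0.3], [[0.117, 0.54, 0.183], [-0.2095, -0.1753, -0.0494], -0.3], [[0.128, 0.607, 0.205], [-0.2253, -0.2059, -0.0383], -0.3]]
```

Emit:
arm_command(steps=[[[0.013, 0.042, 0.014], [-0.026, -0.005, -0.021], -0.3], [[0.027, 0.083, 0.029], [-0.052, -0.009, -0.042], -0.3], [[0.04, 0.125, 0.043], [-0.078, -0.014, -0.063], -0.3], [[0.053, 0.166, 0.058], [-0.104, -0.018, -0.084], -0.3], [[0.066, 0.208, 0.072], [-0.13, -0.023, -0.105], -0.3], [[0.077, 0.274, 0.094], [-0.146, -0.053, -0.094], -0.3], [[0.087, 0.341, 0.117], [-0.162, -0.084, -0.083], -0.3], [[0.097, 0.407, 0.139], [-0.178, -0.114, -0.072], -0.3], [[0.107, 0.474, 0.161], [-0.194, -0.145, -0.061], -0.3], [[0.117, 0.54, 0.183], [-0.21, -0.175, -0.05], -0.3], [[0.128, 0.607, 0.205], [-0.225, -0.206, -0.038], -0.3]])

```text
time: 8.02
eef_pos: [0.4998, 0.1186, 0.3286]
tcp_rot: [0.282, 0.951, -0.038, 0.123]
contact_force: [0.2, -0.0, -1.3]
opening: 0.689
```

```bash
python3 - <<'E'
from mv import *
st()
Rt=down(45,-19.2);p=tcp_for(Rt,[.545,-.14,.05],[-.0214,.001,.0313]);print(p)
m=p+[0,0,.15]
path([(down(50,-5),[.54,-.03,.32],4,-.3),(Rt,m,4,-.3),(Rt,p+[0,0,.03],3,-.3)],1)
E
```

```text
t 8.03 p [0.4998 0.1186 0.3286] y [ 0.546  0.838 -0.002] z [ 0.213 -0.141 -0.967] q [ 0.12 -0.23  1.95 -0.18  1.23 -0.84] F [ 0.17 -0.02 -1.32] op 0.689
[ 0.53728113 -0.13369535  0.08659673]
deg/row 5.2 mm/row 38.5
deg/row 3.8 mm/row 33.3
deg/row 0.0 mm/row 40.0
[[[0.002, 0.086, 0.03], [-0.0272, -0.0256, 0.0094], -0.3], [[0.004, 0.173, 0.061], [-0.0544, -0.0513, 0.0189], -0.3], [[0.006, 0.259, 0.091], [-0.0816, -0.0769, 0.0283], -0.3], [[0.008, 0.345, 0.121], [-0.1087, -0.1025, 0.0378], -0.3], [[0.004, 0.407, 0.144], [-0.1165, -0.1246, 0.0615], -0.3], [[-0.001, 0.468, 0.166], [-0.1243, -0.1467, 0.0851], -0.3], [[-0.005, 0.53, 0.189], [-0.1321, -0.1687, 0.1088], -0.3], [[-0.01, 0.591, 0.211], [-0.1399, -0.1908, 0.1325], -0.3], [[-0.01, 0.591, 0.211], [-0.1297, -0.1907, 0.1711], -0.3], [[-0.01, 0.591, 0.211], [-0.1195, -0.1906, 0.2098], -0.3], [[-0.01, 0.591, 0.211], [-0.1093, -0.1906, 0.2485], -0.3], [[-0.01, 0.591, 0.211], [-0.1093, -0.1906, 0.2485], -0.3]]
```

Emit:
arm_command(steps=[[[0.002, 0.086, 0.03], [-0.027, -0.026, 0.009], -0.3], [[0.004, 0.173, 0.06], [-0.054, -0.051, 0.019], -0.3], [[0.006, 0.26, 0.09], [-0.082, -0.077, 0.028], -0.3], [[0.008, 0.345, 0.12], [-0.109, -0.103, 0.038], -0.3], [[0.004, 0.407, 0.144], [-0.117, -0.125, 0.062], -0.3], [[0, 0.468, 0.166], [-0.124, -0.147, 0.085], -0.3], [[-0.005, 0.53, 0.19], [-0.132, -0.169, 0.109], -0.3], [[-0.01, 0.59, 0.21], [-0.14, -0.191, 0.133], -0.3], [[-0.01, 0.591, 0.211], [-0.13, -0.191, 0.171], -0.3], [[-0.01, 0.591, 0.211], [-0.12, -0.191, 0.21], -0.3], [[-0.01, 0.591, 0.211], [-0.109, -0.191, 0.248], -0.3], [[-0.01, 0.591, 0.211], [-0.109, -0.191, 0.248], -0.3]])

```text
time: 9.52
eef_pos: [0.5335, -0.1325, 0.1124]
tcp_rot: [0.377, 0.91, 0.064, -0.159]
contact_force: [-0.2, -0.7, -0.1]
opening: 0.688
```

```bash
python3 - <<'E'
from fit import *
from mv import *
st()
t=snap('top','t7.png');s=snap('scene','s7.png')
q=get_state();T=R.from_quat(q['tcp_rot'])
o=q['eef_pos']+T.apply([-.0214,.001,.0313]);print(o)
for vs in([t,s],):
    V=[(c,blue(c),aroot(c,o+[0,0,.04],45)) for c in vs]
    x,f=fit(V,SH,pose_up,[*o,0,0],[.01,.01,.01,.1,.1]);print(x.round(4),f)
Rm,tt=pose_up(x);a=Rm[:,2]
print('axis in tool',T.inv().apply(a).round(3),'origin in tool',T.inv().apply(tt-q['eef_pos']).round(4))
E
```

```text
t 9.53 p [ 0.5335 -0.1325  0.1124] y [ 0.707  0.707 -0.004] z [-0.242  0.237 -0.941] q [-0.47  0.31  1.8   0.1   1.36 -1.3 ] F [-0.21 -0.72 -0.1 ] op 0.688
[ 0.54442217 -0.14021249  0.08052358]
[ 0.5405 -0.1429  0.0762 -0.0545  0.1353] 4.13689752405946
axis in tool [ 0.451  0.056 -0.891] origin in tool [-0.022  -0.0037  0.0357]
```

View pics/s7.png

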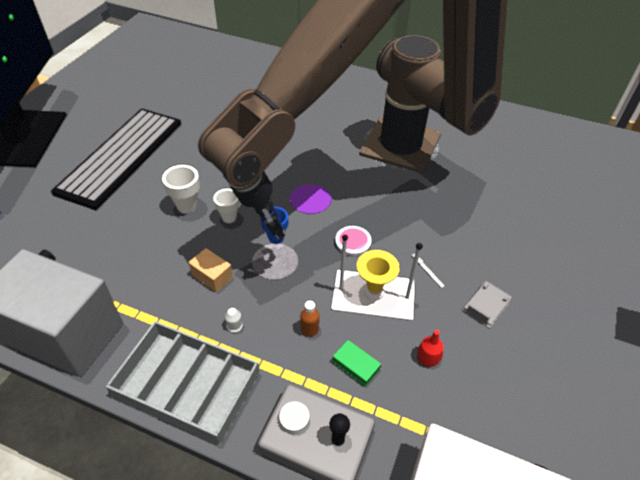

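View pics/t7.png

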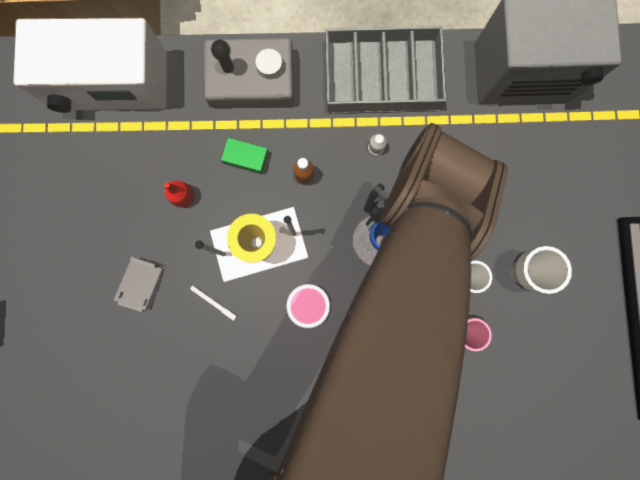

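The shield hangs over the grey pad at scene (275,225). The arm hides most of it in the top view, so I crop the scene picture to check how upright it is.

```bash
python3 - <<'E'
from fit import *
f=cv2.imread('pics/s7.png')
s=snap('scene')
im=cv2.resize(f[180:290,220:330],None,fx=5,fy=5,interpolation=cv2.INTER_CUBIC)
for tl,col in(((0,0),(0,255,0)),((.0,.07),(0,0,255))):
  for r,z in((.017,0),(.027,.05),(.03,.05),(.03,.074)):
    Rm,tt=pose_up([.5444,-.1402,.0805,*tl])
    p=(proj(s,circ(r,z)@Rm.T+tt)-[220,180]+.5)*5
    cv2.polylines(im,[p.astype(np.int32)],True,col,1)
cv2.imwrite('pics/c7.png',im)
E
```

```text
(no output)
```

View pics/c7.png

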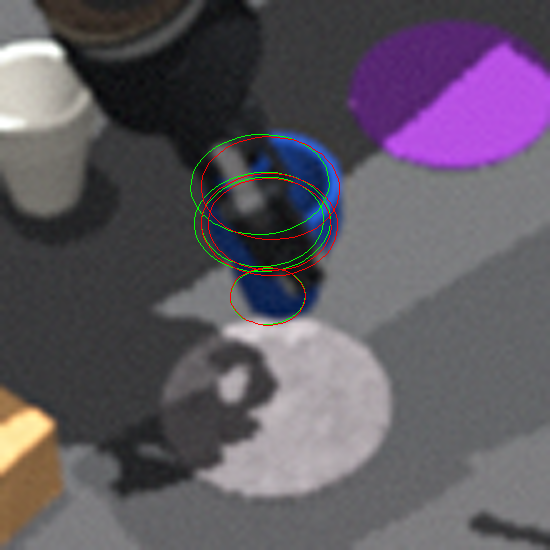

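```bash
python3 - <<'E'
from mv import *
q=get_state();p=q['eef_pos'];Rt=down(45,-19.2)
path([(Rt,p+[0,0,-.066],5,-.3)],2)
T=R.from_quat(q['tcp_rot']);print(T.inv().apply([0,0,-.001]))
E
```

```text
deg/row 0.0 mm/row 13.2
[[[0.0, 0.0, 0.0], [-0.0043, -0.0, 0.0125], -0.3], [[0.0, 0.001, 0.0], [-0.0086, -0.0, 0.0249], -0.3], [[0.0, 0.001, 0.0], [-0.0129, -0.0, 0.0374], -0.3], [[0.0, 0.002, 0.0], [-0.0173, -0.0, 0.0499], -0.3], [[0.0, 0.002, 0.0], [-0.0216, -0.0, 0.0624], -0.3], [[0.0, 0.002, 0.0], [-0.0216, -0.0, 0.0624], -0.3], [[0.0, 0.002, 0.0], [-0.0216, -0.0, 0.0624], -0.3]]
[-3.26891566e-04 -4.56864484e-07  9.45061742e-04]
```

Emit:
arm_command(steps=[[[0, 0, 0], [-0.004, 0, 0.0125], -0.3], [[0, 0, 0], [-0.0086, 0, 0.025], -0.3], [[0, 0, 0], [-0.013, 0, 0.0374], -0.3], [[0, 0, 0], [-0.017, 0, 0.05], -0.3], [[0, 0, 0], [-0.0216, 0, 0.0624], -0.3], [[0, 0, 0], [-0.0216, 0, 0.0624], -0.3], [[0, 0, 0], [-0.0216, 0, 0.0624], -0.3]])

```text
time: 10.55
eef_pos: [0.5379, -0.1344, 0.0525]
tcp_rot: [0.377, 0.911, 0.064, -0.153]
contact_force: [0.5, -0.8, -0.1]
opening: 0.685
```

Emit:
arm_command(steps=[[[0, 0, 0], [-0.001, 0, 0.003], -0.3], [[0, 0, 0], [-0.001, 0, 0.003], -0.3]])

```text
time: 10.8
eef_pos: [0.5379, -0.1344, 0.0495]
tcp_rot: [0.377, 0.911, 0.064, -0.153]
contact_force: [-0.7, -0.4, -0.2]
opening: 0.687
```

```bash
python3 - <<'E'
from fit import *
from mv import *
st()
f=snap('scene')['frame'][:,:,::-1]
cv2.imwrite('pics/c8.png',cv2.resize(f[190:300,220:330],None,fx=5,fy=5,interpolation=cv2.INTER_CUBIC))
q=get_state();T=R.from_quat(q['tcp_rot'])
print(q['eef_pos']+T.apply([-.0214,.001,.0313]))
E
```

```text
t 10.8 p [ 0.5379 -0.1344  0.0495] y [0.707 0.707 0.001] z [-0.23   0.231 -0.945] q [-0.47  0.4   1.82  0.11  1.24 -1.31] F [-0.68 -0.35 -0.23] op 0.687
[ 0.54573965 -0.14080333  0.0129375 ]
```

View pics/c8.png

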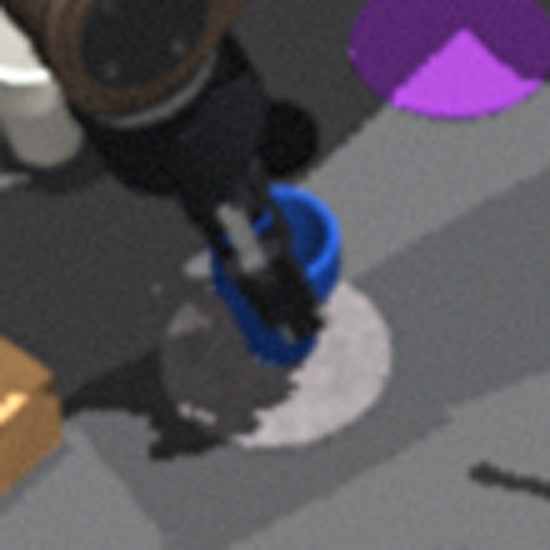

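Emit:
arm_command(steps=[[[0, 0, 0], [-0.001, 0, 0.003], -0.3], [[0, 0, 0], [-0.002, 0, 0.006], -0.3], [[0, 0, 0], [-0.002, 0, 0.006], -0.3]])

```text
time: 11.22
eef_pos: [0.5376, -0.1342, 0.0427]
tcp_rot: [0.377, 0.911, 0.064, -0.153]
contact_force: [0.4, -0.7, -0.9]
opening: 0.686
```

Emit:
arm_command(steps=[[[0, 0, 0], [-0.0007, 0, 0.0019], -0.3], [[0, 0, 0], [-0.0007, 0, 0.0019], -0.3]])

```text
time: 11.48
eef_pos: [0.5375, -0.1342, 0.0405]
tcp_rot: [0.377, 0.911, 0.064, -0.153]
contact_force: [-0.8, 0.0, -0.3]
opening: 0.69
```

Emit:
arm_command(steps=[[[0, 0, 0], [-0.0005, 0, 0.0014], -0.3], [[0, 0, 0], [-0.0005, 0, 0.0014], -0.3]])

```text
time: 11.72
eef_pos: [0.5377, -0.1343, 0.0399]
tcp_rot: [0.377, 0.911, 0.064, -0.153]
contact_force: [-0.7, 1.0, 4.2]
opening: 0.687
```

Emit:
arm_command(steps=[[[0, 0, 0], [-0.0003, 0, 0.0009], -0.3], [[0, 0, 0], [-0.0003, 0, 0.0009], -0.3]])

```text
time: 11.98
eef_pos: [0.5377, -0.1343, 0.0399]
tcp_rot: [0.377, 0.911, 0.064, -0.154]
contact_force: [-1.1, 0.6, 6.0]
opening: 0.688
```

```bash
python3 - <<'E'
from fit import *
from mv import *
st()
f=snap('scene')['frame'][:,:,::-1]
cv2.imwrite('pics/c9.png',cv2.resize(f[190:300,220:330],None,fx=5,fy=5,interpolation=cv2.INTER_CUBIC))
E
```

```text
t 11.97 p [ 0.5377 -0.1343  0.0399] y [0.707 0.708 0.   ] z [-0.232  0.232 -0.945] q [-0.47  0.42  1.82  0.11  1.23 -1.31] F [-1.09  0.62  5.95] op 0.688
```

View pics/c9.png

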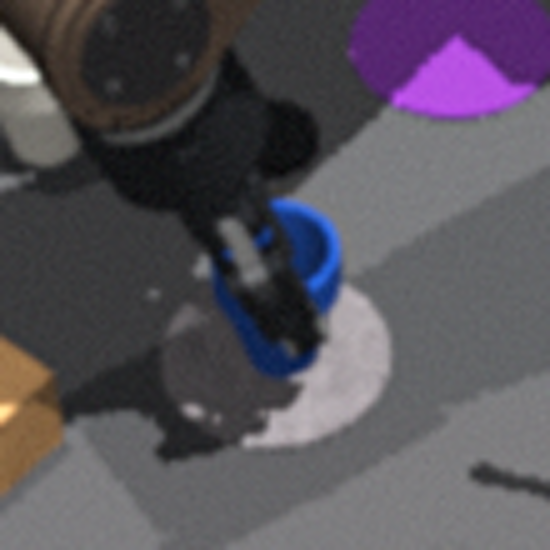

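Upright on the pad at about scene (275,250). I release it slowly.

Emit:
arm_command(steps=[[[0, 0, 0], [0, 0, 0], 0.45], [[0, 0, 0], [0, 0, 0], 0.55], [[0, 0, 0], [0, 0, 0], 0.7], [[0, 0, 0], [0, 0, 0], 1], [[0, 0, 0], [0, 0, 0], 1], [[0, 0, 0], [0, 0, 0], 1], [[0, 0, 0], [0, 0, 0], 1], [[0, 0, 0], [0, 0, -0.02], 1], [[0, 0, 0], [0, 0, -0.05], 1], [[0, 0, 0], [0, 0, -0.09], 1], [[0, 0, 0], [0, 0, -0.13], 1], [[0, 0, 0], [0, 0, -0.13], 1]])

```text
time: 13.52
eef_pos: [0.5711, -0.1667, 0.1685]
tcp_rot: [0.377, 0.912, 0.063, -0.148]
contact_force: [0.1, 0.0, 0.4]
opening: 1.002
```

```bash
python3 - <<'E'
from fit import *
from mv import *
st()
f=snap('scene')['frame'][:,:,::-1];g=snap('top')['frame'][:,:,::-1]
o=np.zeros((400,800,3),np.uint8);o[:,:400]=cv2.resize(f[190:290,220:320],(400,400));o[:,400:]=cv2.resize(g[190:290,330:430],(400,400))
cv2.imwrite('pics/c10.png',o)
E
```

```text
t 13.53 p [ 0.5711 -0.1667  0.1685] y [0.707 0.707 0.003] z [-0.223  0.227 -0.948] q [-0.49  0.33  1.66  0.1   1.46 -1.31] F [0.06 0.05 0.44] op 1.002
```

View pics/c10.png

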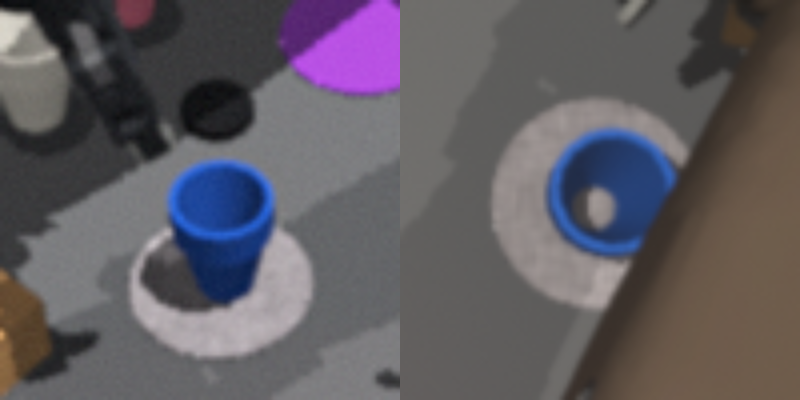

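```bash
python3 - <<'E'
from fit import *
from mv import *
t=snap('top');s=snap('scene')
for vs in([s],[t,s]):
    V=[(c,blue(c),aroot(c,[.545,-.14,.045],36)) for c in vs]
    if len(V)==2:
        c,m,b=V[0]; b=list(b);b[2]=min(b[2],int(proj(c,[.545,-.14,.07])[0][0])+3);V[0]=(c,m,b)
    x,f=fit(V,SH,lambda q:(np.eye(3),np.array([q[0],q[1],.003])),[.545,-.14],[.01,.01]);print(x.round(4),f)
path([(down(35,-5),[.55,-.15,.19],3,1),(down(15),[*x,.19],4,1)],2)
E
```

```text
[ 0.5401 -0.1389] 0.06588122280612532
[ 0.5432 -0.1395] 0.4959353012955318
deg/row 5.8 mm/row 12.0
deg/row 5.2 mm/row 3.1
[[[-0.013, -0.083, 0.057], [0.01, -0.0007, -0.0065], 1], [[-0.025, -0.166, 0.114], [0.0201, -0.0014, -0.0131], 1], [[-0.038, -0.249, 0.172], [0.0301, -0.0022, -0.0196], 1], [[-0.05, -0.269, 0.258], [0.033, -0.0015, -0.0186], 1], [[-0.063, -0.289, 0.345], [0.0359, -0.0008, -0.0176], 1], [[-0.076, -0.309, 0.432], [0.0387, -0.0002, -0.0166], 1], [[-0.089, -0.329, 0.519], [0.0416, 0.0005, -0.0156], 1], [[-0.089, -0.329, 0.519], [0.0416, 0.0005, -0.0156], 1], [[-0.089, -0.329, 0.519], [0.0416, 0.0005, -0.0156], 1]]
```

Emit:
arm_command(steps=[[[-0.013, -0.083, 0.057], [0.01, -0.001, -0.0065], 1], [[-0.025, -0.166, 0.114], [0.02, -0.001, -0.013], 1], [[-0.038, -0.25, 0.172], [0.03, -0.002, -0.02], 1], [[-0.05, -0.27, 0.258], [0.033, -0.0015, -0.019], 1], [[-0.063, -0.29, 0.345], [0.036, -0.001, -0.018], 1], [[-0.076, -0.31, 0.432], [0.039, 0, -0.017], 1], [[-0.089, -0.329, 0.519], [0.0416, 0.0005, -0.0156], 1], [[-0.089, -0.329, 0.519], [0.0416, 0.0005, -0.0156], 1], [[-0.089, -0.329, 0.519], [0.0416, 0.0005, -0.0156], 1]])

```text
time: 14.85
eef_pos: [0.5428, -0.1393, 0.1892]
tcp_rot: [0.608, 0.794, -0.0, -0.001]
contact_force: [0.3, -0.4, -0.1]
opening: 0.996
```

```bash
python3 - <<'E'
from fit import *
from mv import *
st()
path([(down(15),[.5418,-.139,.10],3,1)],2)
f=snap('scene')['frame'][:,:,::-1];g=snap('top')['frame'][:,:,::-1]
o=np.zeros((400,800,3),np.uint8);o[:,:400]=cv2.resize(f[170:290,210:330],(400,400));o[:,400:]=cv2.resize(g[190:290,330:430],(400,400))
cv2.imwrite('pics/c11.png',o)
E
```

```text
t 14.85 p [ 0.5428 -0.1393  0.1892] y [ 0.966  0.26  -0.001] z [-0.001  0.001 -1.   ] q [-0.43  0.07  1.9   0.    1.17 -0.7 ] F [ 0.27 -0.4  -0.1 ] op 0.996
deg/row 0.0 mm/row 29.7
[[[-0.0, -0.0, 0.0], [0.0002, -0.0003, 0.0297], 1], [[-0.001, -0.001, 0.001], [0.0003, -0.0006, 0.0594], 1], [[-0.001, -0.001, 0.001], [0.0005, -0.0008, 0.0892], 1], [[-0.001, -0.001, 0.001], [0.0005, -0.0008, 0.0892], 1], [[-0.001, -0.001, 0.001], [0.0005, -0.0008, 0.0892], 1]]
```

View pics/c11.png

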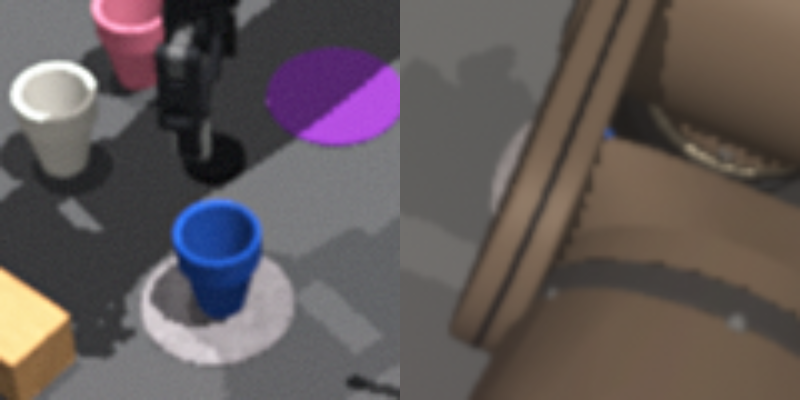

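Emit:
arm_command(steps=[[[0, 0, 0], [0.0005, -0.0008, 0.03], 1], [[0, 0, 0], [0.0005, -0.0008, 0.06], 1], [[0, 0, 0], [0.0005, -0.0008, 0.09], 1], [[0, 0, 0], [0.0005, -0.0008, 0.09], 1]])

```text
time: 15.45
eef_pos: [0.5402, -0.1385, 0.0967]
tcp_rot: [0.608, 0.794, -0.001, -0.004]
contact_force: [-0.6, 0.1, 0.2]
opening: 1.003
```

```bash
python3 - <<'E'
from fit import *
from mv import *
st()
path([(down(15),[.5418,-.139,.05],3,1)],2)
f=snap('scene')['frame'][:,:,::-1]
cv2.imwrite('pics/c12.png',cv2.resize(f[180:290,210:330],None,fx=5,fy=5,interpolation=cv2.INTER_CUBIC))
E
```

```text
t 15.45 p [ 0.5402 -0.1385  0.0967] y [ 0.966  0.26  -0.005] z [-0.006  0.003 -1.   ] q [-0.43  0.19  1.96  0.    1.   -0.7 ] F [-0.57  0.13  0.23] op 1.003
deg/row 0.1 mm/row 15.6
[[[-0.002, -0.002, 0.0], [-0.0004, 0.0006, 0.0156], 1], [[-0.004, -0.003, 0.001], [-0.0007, 0.0011, 0.0311], 1], [[-0.005, -0.005, 0.001], [-0.0011, 0.0017, 0.0467], 1], [[-0.005, -0.005, 0.001], [-0.0011, 0.0017, 0.0467], 1], [[-0.005, -0.005, 0.001], [-0.0011, 0.0017, 0.0467], 1]]
```

View pics/c12.png

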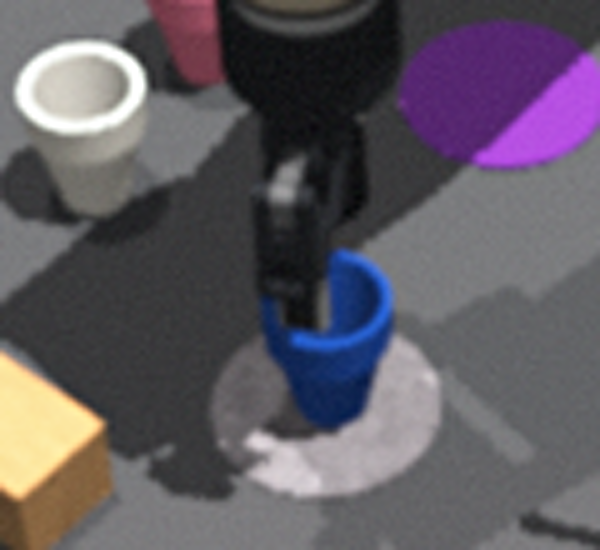

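```bash
python3 - <<'E'
from fit import *
s=snap('scene')
for z in(.11,.115): print(proj(s,[[.5402+.0425*.966, -.1385+.011,z],[.5402+.0425*.966, -.1275+.011,z]]))
print(proj(s,[[.5418,-.139,.077]]), (330/5+210,300/5+180))
f=s['frame'][:,:,::-1]
im=cv2.resize(f[180:290,210:330],None,fx=5,fy=5,interpolation=cv2.INTER_CUBIC)
for x,col in(((.5418,-.139,.003),(0,255,0)),((.5401,-.1389,.003),(0,0,255))):
  for r,z in((.017,0),(.03,.05),(.03,.074)):
    p=(proj(s,circ(r,z)+x)-[210,180]+.5)*5
    cv2.polylines(im,[p.astype(np.int32)],True,col,1)
cv2.imwrite('pics/c13.png',im)
E
```

```text
[[270.22093924 243.14018567]
 [274.74601863 244.68300089]]
[[270.1082047  241.63989981]
 [274.64726775 243.18420905]]
[[274.11509987 239.12094505]] (276.0, 240.0)
```

View pics/c13.png

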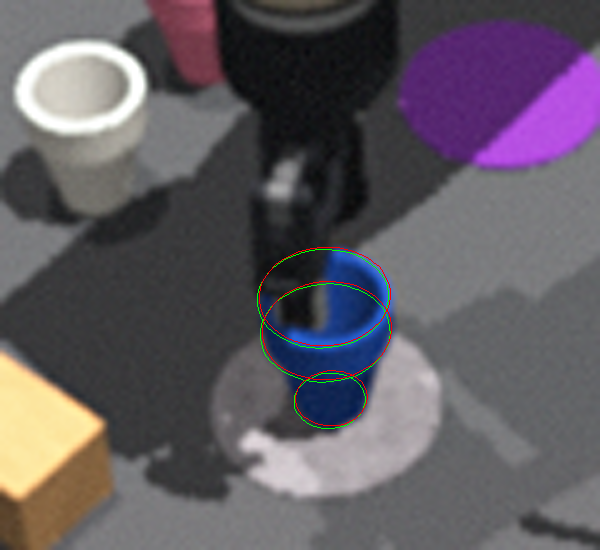

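Emit:
arm_command(steps=[[[-0.002, -0.002, 0], [0, 0.0006, 0.0156], 1], [[-0.004, -0.003, 0], [0, 0.001, 0.031], 1], [[-0.005, -0.005, 0], [-0.0005, 0.0017, 0.0467], 1], [[-0.005, -0.005, 0], [-0.0005, 0.0017, 0.0467], 1], [[-0.005, -0.005, 0], [-0.0005, 0.0017, 0.0467], 1]])

```text
time: 16.18
eef_pos: [0.5445, -0.1397, 0.0535]
tcp_rot: [0.608, 0.794, 0.001, 0.003]
contact_force: [-0.1, 0.2, 0.5]
opening: 1.003
```

```bash
python3 - <<'E'
from fit import *
from mv import *
st()
path([(down(15),[.5418,-.138,.05],1,1)])
f=snap('scene')['frame'][:,:,::-1]
cv2.imwrite('pics/c14.png',cv2.resize(f[180:290,210:330],None,fx=4,fy=4,interpolation=cv2.INTER_CUBIC))
E
```

```text
t 16.18 p [ 0.5445 -0.1397  0.0535] y [0.966 0.26  0.005] z [ 0.006 -0.003 -1.   ] q [-0.43  0.25  1.98 -0.    0.91 -0.69] F [-0.1   0.18  0.51] op 1.003
deg/row 0.4 mm/row 4.7
[[[0.005, 0.005, 0.001], [0.0023, -0.0022, 0.0034], 1]]
```

View pics/c14.png

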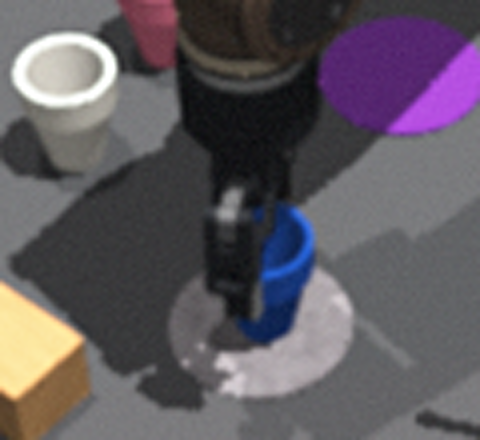

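Emit:
arm_command(steps=[[[0.005, 0.005, 0.001], [0.0023, -0.0022, 0.0034], 1], [[0.005, 0.005, 0.001], [0.0023, -0.0022, 0.0034], 1], [[0.005, 0.005, 0.001], [0.0023, -0.0022, 0.0034], 0.4], [[0.005, 0.005, 0.001], [0.0023, -0.0022, 0.0034], 0.2], [[0.005, 0.005, 0.001], [0.0023, -0.0022, 0.0034], 0], [[0.005, 0.005, 0.001], [0.0023, -0.0022, 0.0034], -0.3], [[0.005, 0.005, 0.001], [0.0023, -0.0022, 0.0034], -0.3], [[0.005, 0.005, 0.001], [0.0023, -0.0022, 0.0034], -0.3]], force=30)

```text
time: 17.23
eef_pos: [0.5424, -0.1384, 0.0509]
tcp_rot: [0.609, 0.793, 0.0, 0.001]
contact_force: [-1.1, -0.4, 4.0]
opening: 0.688
```

```bash
python3 - <<'E'
from fit import *
from mv import *
st()
s=snap('scene')
V=[(s,blue(s),aroot(s,[.545,-.14,.045],36))]
b=V[0][2];b=[int(proj(s,[.5418,-.139,.05])[0][0])-3,*b[1:]];V=[(s,V[0][1],b)]
x,f=fit(V,SH,lambda q:(np.eye(3),np.array([q[0],q[1],.003])),[.545,-.14],[.01,.01]);print(x.round(4),f)
p=get_state()['eef_pos'];path([(down(15),p+[0,0,.04],3,-.3),(down(15),p+[0,.06,.18],5,-.3)])
f=s['frame'][:,:,::-1]
cv2.imwrite('pics/c15.png',cv2.resize(f[180:290,210:330],None,fx=4,fy=4,interpolation=cv2.INTER_CUBIC))
E
```

```text
t 17.23 p [ 0.5424 -0.1384  0.0509] y [0.966 0.259 0.001] z [ 0.001 -0.001 -1.   ] q [-0.43  0.26  1.98  0.    0.91 -0.69] F [-1.14 -0.43  4.  ] op 0.688
[ 0.5414 -0.1401] 0.6501131221719456
deg/row 0.0 mm/row 13.3
deg/row 0.0 mm/row 30.5
[[[0.0, 0.0, -0.0], [-0.0, 0.0, -0.0133], -0.3], [[0.001, 0.001, -0.0], [-0.0, 0.0, -0.0267], -0.3], [[0.001, 0.001, -0.0], [-0.0, 0.0, -0.04], -0.3], [[0.001, 0.001, -0.0], [0.0115, 0.0032, -0.068], -0.3], [[0.001, 0.001, -0.0], [0.0231, 0.0063, -0.096], -0.3], [[0.001, 0.001, -0.0], [0.0347, 0.0095, -0.124], -0.3], [[0.001, 0.001, -0.0], [0.0462, 0.0126, -0.152], -0.3], [[0.001, 0.001, -0.0], [0.0578, 0.0157, -0.18], -0.3]]
```

View pics/c15.png

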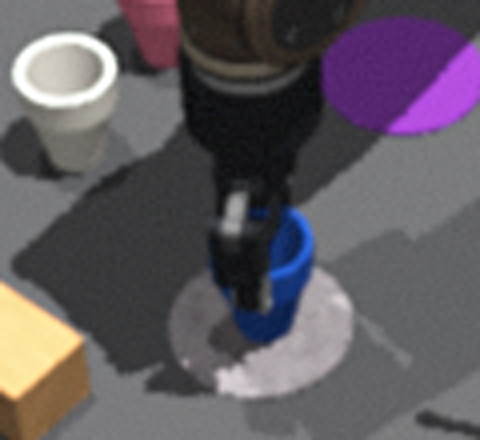

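Emit:
arm_command(steps=[[[0, 0, 0], [0, 0, -0.01], -0.3], [[0, 0, 0], [0, 0, -0.025], -0.3], [[0, 0, 0], [0, 0, -0.05], -0.3], [[0, 0, 0], [0, 0, -0.09], -0.3], [[0, 0, 0], [0, 0, -0.13], -0.3], [[0, 0, 0], [0, 0, -0.17], -0.3], [[0, 0, 0], [0.01, 0.002, -0.21], -0.3], [[0, 0, 0], [0.03, 0.008, -0.24], -0.3], [[0, 0, 0], [0.05, 0.014, -0.24], -0.3], [[0, 0, 0], [0.05, 0.014, -0.24], -0.3]], force=40)

```text
time: 18.52
eef_pos: [0.542, -0.0847, 0.2895]
tcp_rot: [0.608, 0.794, -0.0, -0.0]
contact_force: [-0.2, 0.4, -0.8]
opening: 0.69
```

```bash
python3 - <<'E'
from mv import *
st()
path([(down(15),[.544,.107,.29],5,-.3)],2)
E
```

```text
t 18.52 p [ 0.542  -0.0847  0.2895] y [ 0.965  0.261 -0.   ] z [-0.  0. -1.] q [-0.34 -0.03  1.82  0.    1.35 -0.6 ] F [-0.18  0.35 -0.76] op 0.69
deg/row 0.0 mm/row 38.3
[[[-0.0, -0.0, 0.0], [0.0369, 0.0104, -0.0001], -0.3], [[-0.0, -0.0, 0.001], [0.0738, 0.0208, -0.0002], -0.3], [[-0.0, -0.0, 0.001], [0.1107, 0.0312, -0.0003], -0.3], [[-0.0, -0.0, 0.002], [0.1476, 0.0416, -0.0003], -0.3], [[-0.0, -0.0, 0.002], [0.1845, 0.052, -0.0004], -0.3], [[-0.0, -0.0, 0.002], [0.1845, 0.052, -0.0004], -0.3], [[-0.0, -0.0, 0.002], [0.1845, 0.052, -0.0004], -0.3]]
```

Emit:
arm_command(steps=[[[0, 0, 0], [0.037, 0.01, 0], -0.3], [[0, 0, 0.001], [0.074, 0.021, 0], -0.3], [[0, 0, 0.001], [0.111, 0.031, 0], -0.3], [[0, 0, 0.002], [0.148, 0.042, 0], -0.3], [[0, 0, 0.002], [0.1845, 0.052, 0], -0.3], [[0, 0, 0.002], [0.1845, 0.052, 0], -0.3], [[0, 0, 0.002], [0.1845, 0.052, 0], -0.3]])

```text
time: 19.4
eef_pos: [0.5434, 0.1065, 0.2877]
tcp_rot: [0.609, 0.793, -0.001, -0.001]
contact_force: [0.2, -1.1, -1.1]
opening: 0.685
```

```bash
python3 - <<'E'
from fit import *
from mv import *
st()
q=get_state();p=q['eef_pos'];o=p-[0,0,.048]
s=snap('scene','s16.png');t=snap('top','t16.png')
im=cv2.resize(s['frame'][160:300,310:450,::-1],None,fx=4,fy=4,interpolation=cv2.INTER_CUBIC)
for r,z in((.017,0),(.027,.05),(.03,.05),(.03,.074)):
    pp=(proj(s,circ(r,z)+o)-[310,160]+.5)*4
    cv2.polylines(im,[pp.astype(np.int32)],True,(0,255,0),1)
for xy,col in(((.5423,.1072),(0,0,255)),((.544,.107),(0,255,0))):
    pp=(proj(s,circ(.045,.106)+[*xy,0])-[310,160]+.5)*4
    cv2.polylines(im,[pp.astype(np.int32)],True,col,1)
cv2.imwrite('pics/c16.png',im)
E
```

```text
t 19.4 p [0.5434 0.1065 0.2877] y [ 0.966  0.259 -0.004] z [-0.004 -0.001 -1.   ] q [ 0.01 -0.02  1.81 -0.    1.35 -0.25] F [ 0.19 -1.09 -1.14] op 0.685
```

View pics/c16.png

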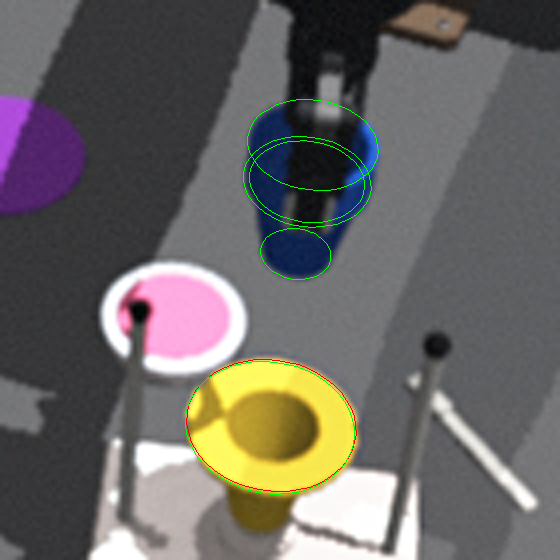

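View pics/t16.png

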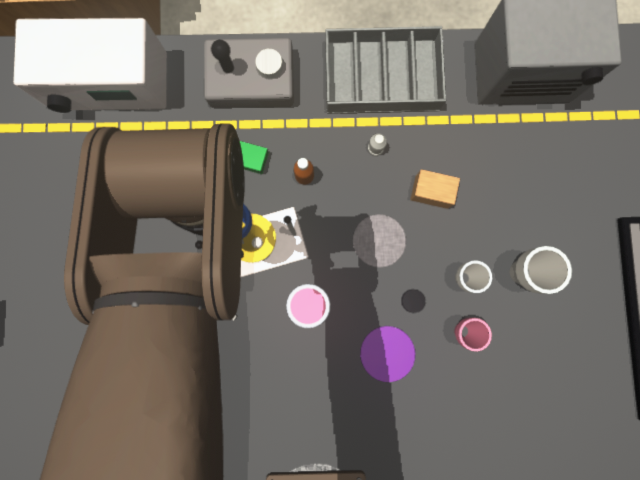

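The held shield in the scene crop agrees with the model outline, and the yellow rim fits at (378,267). I descend in stages.

Emit:
arm_command(steps=[[[0, 0, 0], [0, 0, 0.03], -0.3], [[0, 0, 0], [0, 0, 0.06], -0.3], [[0, 0, 0], [0, 0, 0.09], -0.3], [[0, 0, 0], [0, 0, 0.12], -0.3], [[0, 0, 0], [0, 0, 0.12], -0.3]])

```text
time: 20.12
eef_pos: [0.5416, 0.1048, 0.1655]
tcp_rot: [0.61, 0.793, -0.003, -0.003]
contact_force: [-0.3, -0.1, -0.9]
opening: 0.69
```

```bash
python3 - <<'E'
from fit import *
from mv import *
st()
path([(down(15),[.544,.107,.14],2,-.3)],2)
q=get_state();p=q['eef_pos'];o=p-[0,0,.048]
s=snap('scene')
im=cv2.resize(s['frame'][200:320,320:440,::-1],None,fx=4,fy=4,interpolation=cv2.INTER_CUBIC)
for r,z in((.017,0),(.027,.05),(.03,.05),(.03,.074)):
    pp=(proj(s,circ(r,z)+o)-[320,200]+.5)*4
    cv2.polylines(im,[pp.astype(np.int32)],True,(0,255,0),1)
cv2.imwrite('pics/c17.png',im)
E
```

```text
t 20.12 p [0.5416 0.1048 0.1655] y [ 0.967  0.256 -0.009] z [-0.009 -0.001 -1.   ] q [ 0.01  0.09  1.93 -0.    1.13 -0.25] F [-0.34 -0.13 -0.91] op 0.69
deg/row 0.3 mm/row 12.8
[[[-0.004, -0.001, -0.001], [0.0007, 0.0016, 0.0127], -0.3], [[-0.009, -0.002, -0.003], [0.0015, 0.0032, 0.0254], -0.3], [[-0.009, -0.002, -0.003], [0.0015, 0.0032, 0.0254], -0.3], [[-0.009, -0.002, -0.003], [0.0015, 0.0032, 0.0254], -0.3]]
```

View pics/c17.png

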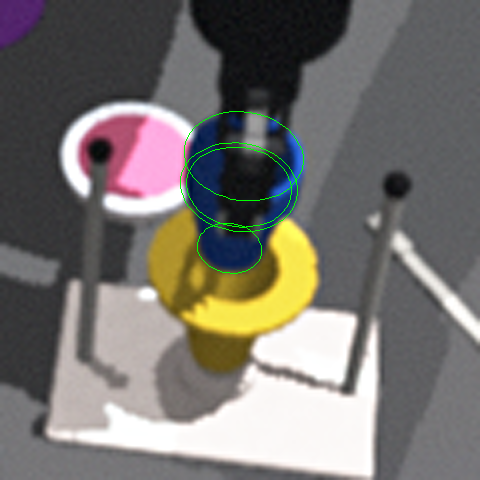

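Emit:
arm_command(steps=[[[-0.004, -0.001, -0.001], [0.001, 0.002, 0.0127], -0.3], [[-0.009, -0.002, -0.003], [0.0015, 0.0035, 0.025], -0.3], [[-0.009, -0.002, -0.003], [0.0015, 0.0035, 0.025], -0.3], [[-0.009, -0.002, -0.003], [0.0015, 0.0035, 0.025], -0.3]])

```text
time: 20.68
eef_pos: [0.5461, 0.1074, 0.1429]
tcp_rot: [0.608, 0.794, 0.001, 0.002]
contact_force: [0.9, -0.0, -0.3]
opening: 0.685
```

```bash
python3 - <<'E'
from fit import *
from mv import *
st()
path([(down(15),[.544,.107,.122],2,-.3)],1)
E
```

```text
t 20.68 p [0.5461 0.1074 0.1429] y [0.966 0.26  0.005] z [ 0.005 -0.    -1.   ] q [ 0.01  0.12  1.95 -0.    1.07 -0.25] F [ 0.91 -0.05 -0.34] op 0.685
deg/row 0.1 mm/row 10.5
[[[0.002, 0.001, 0.0], [0.0001, -0.0011, 0.0104], -0.3], [[0.005, 0.001, 0.001], [0.0002, -0.0022, 0.0209], -0.3], [[0.005, 0.001, 0.001], [0.0002, -0.0022, 0.0209], -0.3]]
```

Emit:
arm_command(steps=[[[0.002, 0, 0], [0, -0.0007, 0.01], -0.3], [[0.003, 0, 0], [0, -0.0014, 0.018], -0.3], [[0.003, 0, 0], [0, -0.0014, 0.018], -0.3], [[0.003, 0, 0], [0, -0.0014, 0.018], -0.3]])

```text
time: 21.18
eef_pos: [0.5448, 0.107, 0.1248]
tcp_rot: [0.608, 0.794, 0.0, 0.001]
contact_force: [-0.4, 0.4, -0.1]
opening: 0.692
```

```bash
python3 - <<'E'
from fit import *
from mv import *
st()
path([(down(15),[.544,.107,.117],1,-.3)],1)
E
```

```text
t 21.18 p [0.5448 0.107  0.1248] y [0.966 0.26  0.002] z [ 0.002 -0.001 -1.   ] q [ 0.01  0.14  1.96 -0.    1.04 -0.25] F [-0.42  0.38 -0.06] op 0.692
deg/row 0.1 mm/row 7.9
[[[0.002, 0.001, 0.001], [0.0002, -0.0008, 0.0078], -0.3], [[0.002, 0.001, 0.001], [0.0002, -0.0008, 0.0078], -0.3]]
```

Emit:
arm_command(steps=[[[0.001, 0, 0], [0, -0.0003, 0.004], -0.3], [[0.001, 0, 0], [0, -0.0005, 0.008], -0.3], [[0.001, 0, 0], [0, -0.0005, 0.008], -0.3]])

```text
time: 21.55
eef_pos: [0.544, 0.1069, 0.1163]
tcp_rot: [0.608, 0.794, -0.0, 0.0]
contact_force: [0.2, 0.1, -1.6]
opening: 0.687
```

Emit:
arm_command(steps=[[[0, 0, 0], [0, 0, 0.0015], -0.3], [[0, 0, 0], [0, 0, 0.0015], -0.3]])

```text
time: 21.8
eef_pos: [0.5438, 0.1069, 0.1146]
tcp_rot: [0.608, 0.794, -0.001, 0.0]
contact_force: [1.1, -0.8, -0.3]
opening: 0.69
```

Emit:
arm_command(steps=[[[0, 0, 0], [0, 0, 0.0012], -0.3], [[0, 0, 0], [0, 0, 0.0012], -0.3]])

```text
time: 22.05
eef_pos: [0.5437, 0.107, 0.1134]
tcp_rot: [0.608, 0.794, -0.001, -0.0]
contact_force: [-0.2, 1.3, 0.1]
opening: 0.69
```

Emit:
arm_command(steps=[[[0, 0, 0], [0, 0, 0.001], -0.3], [[0, 0, 0], [0, 0, 0.001], -0.3]])

```text
time: 22.3
eef_pos: [0.5436, 0.1071, 0.1124]
tcp_rot: [0.608, 0.794, -0.001, -0.0]
contact_force: [-2.5, 0.3, 1.2]
opening: 0.687
```

Emit:
arm_command(steps=[[[0, 0, 0], [0, 0, 0.0008], -0.3], [[0, 0, 0], [0, 0, 0.0008], -0.3]])

```text
time: 22.55
eef_pos: [0.5435, 0.1072, 0.1116]
tcp_rot: [0.608, 0.794, -0.001, -0.0]
contact_force: [-0.8, 0.4, 2.3]
opening: 0.689
```

```bash
python3 - <<'E'
from fit import *
from mv import *
st()
q=get_state();p=q['eef_pos'];o=p-[0,0,.048]
s=snap('scene')
im=cv2.resize(s['frame'][210:310,330:430,::-1],None,fx=6,fy=6,interpolation=cv2.INTER_CUBIC)
cv2.imwrite('pics/c18.png',im)
st()
E
```

```text
t 22.55 p [0.5435 0.1072 0.1116] y [ 0.966  0.26  -0.001] z [-0.001 -0.001 -1.   ] q [ 0.01  0.15  1.97 -0.    1.02 -0.25] F [-0.8   0.37  2.29] op 0.689
t 22.6 p [0.5435 0.1072 0.1116] y [ 0.966  0.26  -0.001] z [-0.001 -0.001 -1.   ] q [ 0.01  0.15  1.97 -0.    1.02 -0.25] F [-2.1   0.65  0.44] op 0.69
```

View pics/c18.png

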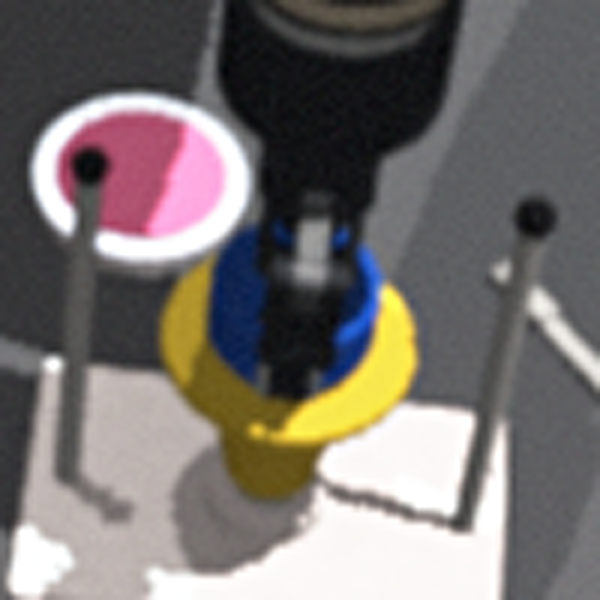

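Emit:
arm_command(steps=[[[0, 0, 0], [0, -0.0006, 0.0006], -0.3], [[0, 0, 0], [0, -0.0006, 0.0006], -0.3]])

```text
time: 22.85
eef_pos: [0.5433, 0.1072, 0.1112]
tcp_rot: [0.609, 0.794, -0.0, 0.0]
contact_force: [-0.8, 2.2, 2.0]
opening: 0.687
```

```bash
python3 - <<'E'
from mv import *
for i in range(4): read_camera('scene'); print(get_state()['contact_force'].round(1),get_state()['eef_pos'].round(4))
E
```

```text
[-1.6  1.2  1.5] [0.5433 0.1071 0.1112]
[-0.4  1.3  1.9] [0.5433 0.1071 0.1112]
[-1.   2.2  2. ] [0.5433 0.1071 0.1112]
[-1.   1.   0.4] [0.5433 0.1071 0.1112]
```

Steady contact of about 1.4 N upward and only 1–2 N sideways: the tapers are touching. I release gently.

Emit:
arm_command(steps=[[[0, 0, 0], [0, 0, 0], 0.42], [[0, 0, 0], [0, 0, 0], 0.5], [[0, 0, 0], [0, 0, 0], 0.6], [[0, 0, 0], [0, 0, 0], 0.8], [[0, 0, 0], [0, 0, 0], 1], [[0, 0, 0], [0, 0, 0], 1], [[0, 0, 0], [0, 0, 0], 1], [[0, 0, 0], [0, 0, 0], 1]])

```text
time: 24.05
eef_pos: [0.5433, 0.1071, 0.1112]
tcp_rot: [0.608, 0.794, -0.0, -0.0]
contact_force: [-0.5, -1.0, -0.4]
opening: 1.001
```

```bash
python3 - <<'E'
from mv import *
st()
s=snap('scene')
im=cv2.resize(s['frame'][210:310,330:430,::-1],None,fx=6,fy=6,interpolation=cv2.INTER_CUBIC)
cv2.imwrite('pics/c19.png',im)
E
```

```text
t 24.05 p [0.5433 0.1071 0.1112] y [ 0.966  0.26  -0.   ] z [-0. -0. -1.] q [ 0.01  0.15  1.97 -0.    1.02 -0.25] F [-0.53 -0.97 -0.38] op 1.001
```

View pics/c19.png

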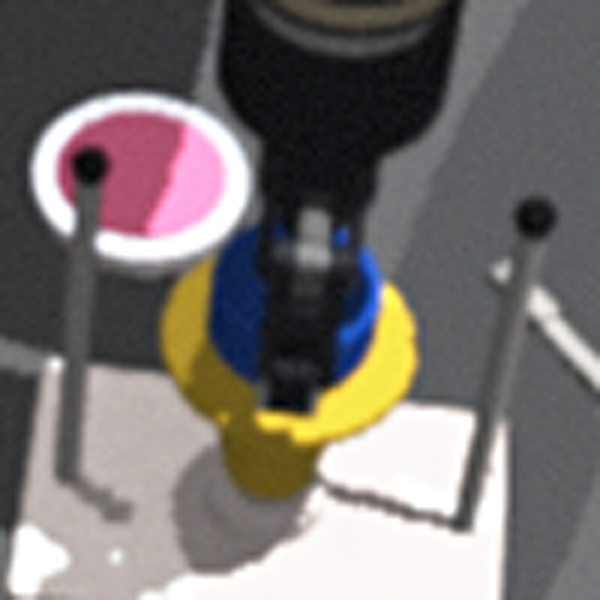

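Released, and blue looks unmoved and upright. I retreat straight up and then go towards the white shield.

Emit:
arm_command(steps=[[[0, 0, 0], [0, 0, -0.01], 1], [[0, 0, 0], [0, 0, -0.03], 1], [[0, 0, 0], [0, 0, -0.06], 1], [[0, 0, 0], [0, 0, -0.1], 1], [[0, 0, 0], [0, 0, -0.14], 1], [[0, 0, 0], [0, 0, -0.18], 1], [[0, 0, 0], [-0.03, 0, -0.19], 1], [[0, 0, 0], [-0.08, -0.01, -0.19], 1], [[0, 0, 0], [-0.13, -0.02, -0.19], 1], [[0, 0, 0], [-0.18, -0.04, -0.19], 1], [[0, 0, 0], [-0.23, -0.055, -0.19], 1], [[0, 0, 0], [-0.27, -0.07, -0.19], 1]])

```text
time: 25.6
eef_pos: [0.5455, -0.1737, 0.3023]
tcp_rot: [0.609, 0.793, -0.0, 0.001]
contact_force: [0.0, -0.2, 0.7]
opening: 1.003
```

```bash
python3 - <<'E'
from fit import *
from mv import *
st()
s=snap('scene');t=snap('top','t20.png')
for c,n in((t,'top'),(s,'scene')):
    V=[(c,blue(c),aroot(c,[.544,.107,.115],36))]
    x,f=fit(V,DISK(.03,.112,.136) if n=='top' else DISK(.03,.112,.136),lambda q:(np.eye(3),np.array([q[0],q[1],q[2]])),[.544,.107,0],[.01,.01,.005]);print(n,x.round(4),f)
    h=hsv(c); m=((h[...,2]>195)&(h[...,1]<40)).astype(float); b=aroot(c,[.466,-.306,.074],20)
    cn=max(cv2.findContours(m[b[1]:b[3],b[0]:b[2]].astype(np.uint8),cv2.RETR_EXTERNAL,cv2.CHAIN_APPROX_NONE)[0],key=len)
    sub=np.zeros((b[3]-b[1],b[2]-b[0]),np.uint8);cv2.drawContours(sub,[cn],-1,1,-1);m[b[1]:b[3],b[0]:b[2]]=sub
    x,f=fit([(c,m,b)],DISK(.03,.0738,.074),lambda q:(np.eye(3),np.array([q[0],q[1],0])),[.466,-.306],[.01,.01]);print('white',n,x.round(4),round(f,3))
o=np.zeros((400,800,3),np.uint8);o[:,:400]=cv2.resize(s['frame'][210:310,330:430,::-1],(400,400),interpolation=cv2.INTER_CUBIC);o[:,400:]=cv2.resize(t['frame'][190:290,200:300,::-1],(400,400),interpolation=cv2.INTER_CUBIC)
cv2.imwrite('pics/c20.png',o)
E
```

```text
t 25.6 p [ 0.5455 -0.1737  0.3023] y [0.966 0.259 0.   ] z [ 0.001 -0.001 -1.   ] q [-0.49  0.01  1.75 -0.    1.37 -0.75] F [ 0.01 -0.21  0.67] op 1.003
top [ 0.5522  0.1169 -0.0549] 1.4562091503267975Traceback (most recent call last):
  File "<stdin>", line 9, in <module>
ValueError: max() iterable argument is empty
```

View pics/t20.png

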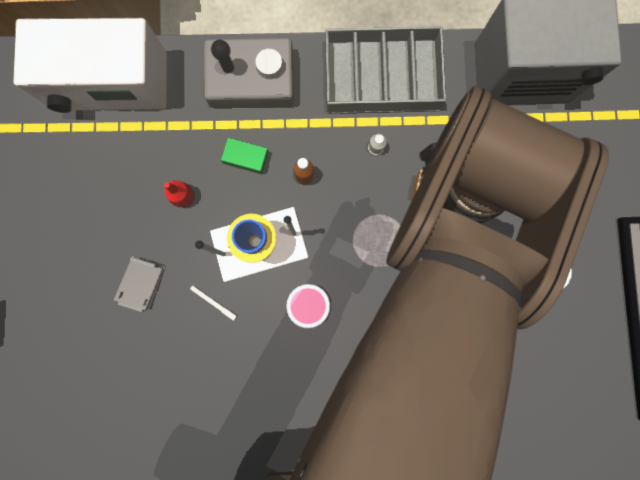

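```bash
cat >> fit.py <<'E'
def fillm(m,b):
    cn=max(cv2.findContours(m[b[1]:b[3],b[0]:b[2]].astype(np.uint8),cv2.RETR_EXTERNAL,cv2.CHAIN_APPROX_NONE)[0],key=len)
    sub=np.zeros((b[3]-b[1],b[2]-b[0]),np.uint8);cv2.drawContours(sub,[cn],-1,1,-1);m=m.copy();m[b[1]:b[3],b[0]:b[2]]=sub;return m
def yb(c):
    h=hsv(c); return (blue(c)>0)|((abs(h[...,0]-28)<8)&(h[...,1]>120)&(h[...,2]>60))
E
python3 - <<'E'
from fit import *
s=snap('scene');t=snap('top')
for c,n in((t,'top'),(s,'scene')):
    b=aroot(c,[.544,.107,.12],34); m=fillm(blue(c),b)
    x,f=fit([(c,m,b)],DISK(.03,.112,.136),lambda q:(np.eye(3),np.array([q[0],q[1],0])),[.544,.107],[.01,.01]);print('blue',n,x.round(4),round(f,3))
    m=fillm(yb(c).astype(float),b)
    if n=='top': x,f=fit([(c,m,b)],DISK(.045,.1055,.106)+DISK(.03,.112,.136),lambda q:(np.eye(3),np.array([q[0],q[1],0])),[.544,.107],[.01,.01]);print('flange',n,x.round(4),round(f,3))
o=np.zeros((400,800,3),np.uint8);o[:,:400]=cv2.resize(s['frame'][210:310,330:430,::-1],(400,400),interpolation=cv2.INTER_CUBIC);o[:,400:]=cv2.resize(t['frame'][190:290,200:300,::-1],(400,400),interpolation=cv2.INTER_CUBIC)
for c,off,k in((s,(330,210),0),(t,(200,190),400)):
  for xy,col in(((.544,.107),(0,255,0)),):
    for r,z in((.045,.106),(.03,.112),(.03,.136)):
        pp=(proj(c,circ(r,z)+[*xy,0])-off+.5)*4+[k,0]
        cv2.polylines(o,[pp.astype(np.int32)],True,col,1)
cv2.imwrite('pics/c20.png',o)
E
```

```text
blue top [0.5444 0.107 ] 0.147
flange top [0.5451 0.107 ] 0.044
blue scene [0.5407 0.1073] 0.075
```

View pics/c20.png

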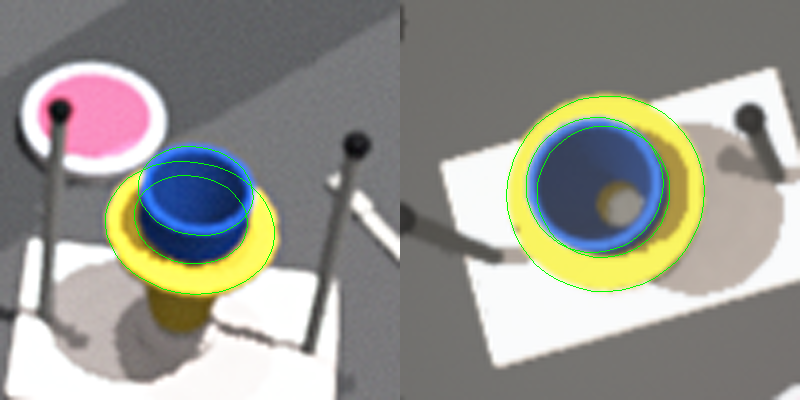

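Blue is nested concentrically: its rim (scene ~(379,253), top ~(248,236)) matches the outline of the loosely nested pose. Now the white shield.

```bash
python3 - <<'E'
from mv import *
path([(down(15),[.465,-.31,.20],5,1)],1)
E
```

```text
deg/row 0.0 mm/row 37.9
[[[0.0, 0.0, -0.0], [-0.0225, -0.0227, 0.0204], 1], [[0.0, 0.0, -0.0], [-0.045, -0.0454, 0.0407], 1], [[0.0, 0.0, -0.001], [-0.0674, -0.0681, 0.0611], 1], [[0.0, 0.0, -0.001], [-0.0899, -0.0908, 0.0815], 1], [[0.0, 0.0, -0.001], [-0.1124, -0.1135, 0.1018], 1], [[0.0, 0.0, -0.001], [-0.1124, -0.1135, 0.1018], 1]]
```

Emit:
arm_command(steps=[[[0, 0, 0], [-0.0225, -0.023, 0.02], 1], [[0, 0, 0], [-0.045, -0.045, 0.04], 1], [[0, 0, 0], [-0.067, -0.068, 0.06], 1], [[0, 0, 0], [-0.09, -0.091, 0.08], 1], [[0, 0, 0], [-0.1124, -0.1135, 0.1], 1], [[0, 0, 0], [-0.1124, -0.1135, 0.1], 1], [[0, 0, 0], [-0.1124, -0.1135, 0.1], 1]])

```text
time: 26.68
eef_pos: [0.4659, -0.309, 0.2027]
tcp_rot: [0.609, 0.793, 0.0, 0.001]
contact_force: [0.0, -0.3, -0.2]
opening: 0.998
```

```bash
python3 - <<'E'
from fit import *
from mv import *
st()
path([(down(15),[.465,-.31,.095],4,1)],1)
s=snap('scene')
im=cv2.resize(s['frame'][130:250,170:290,::-1],None,fx=5,fy=5,interpolation=cv2.INTER_CUBIC)
for r,z in((.017,0),(.03,.05),(.03,.074)):
    p=(proj(s,circ(r,z)+[.465,-.31,0])-[170,130]+.5)*5
    cv2.polylines(im,[p.astype(np.int32)],True,(0,255,0),1)
cv2.imwrite('pics/c21.png',im)
E
```

```text
t 26.68 p [ 0.4659 -0.309   0.2027] y [0.966 0.259 0.001] z [ 0.001 -0.    -1.   ] q [-0.77  0.06  1.89  0.    1.19 -1.03] F [ 0.01 -0.35 -0.19] op 0.998
deg/row 0.0 mm/row 26.9
[[[0.0, 0.0, 0.0], [-0.0002, -0.0003, 0.0269], 1], [[0.001, 0.0, 0.0], [-0.0003, -0.0007, 0.0539], 1], [[0.001, 0.0, 0.0], [-0.0005, -0.001, 0.0808], 1], [[0.001, 0.001, 0.0], [-0.0007, -0.0013, 0.1077], 1], [[0.001, 0.001, 0.0], [-0.0007, -0.0013, 0.1077], 1]]
```

View pics/c21.png

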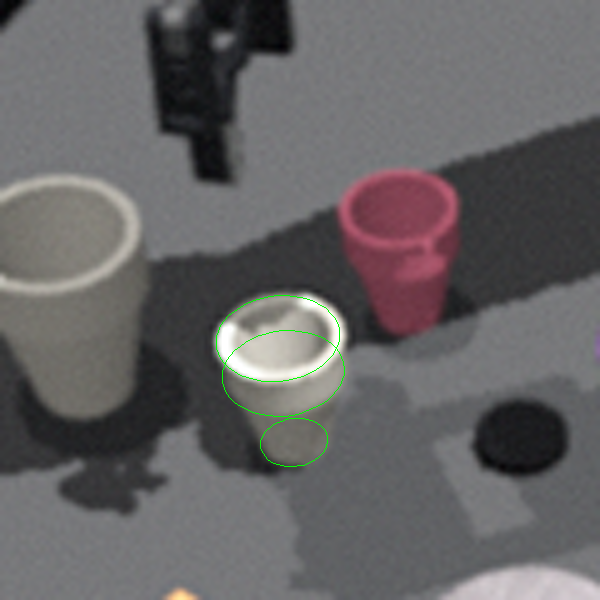

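Emit:
arm_command(steps=[[[0, 0, 0], [0, 0, 0.027], 1], [[0, 0, 0], [0, -0.0007, 0.054], 1], [[0, 0, 0], [-0.0005, -0.001, 0.08], 1], [[0, 0, 0], [-0.0007, -0.0013, 0.107], 1], [[0, 0, 0], [-0.0007, -0.0013, 0.107], 1], [[0, 0, 0], [-0.0007, -0.0013, 0.107], 1]])

```text
time: 27.48
eef_pos: [0.4666, -0.3103, 0.0978]
tcp_rot: [0.608, 0.794, 0.0, 0.002]
contact_force: [-0.2, -1.1, 0.2]
opening: 0.994
```

```bash
python3 - <<'E'
from fit import *
from mv import *
st()
path([(down(15),[.465,-.31,.048],3,1)],1)
s=snap('scene')
im=cv2.resize(s['frame'][130:250,170:290,::-1],None,fx=5,fy=5,interpolation=cv2.INTER_CUBIC)
cv2.imwrite('pics/c22.png',im)
E
```

```text
t 27.48 p [ 0.4666 -0.3103  0.0978] y [0.965 0.261 0.003] z [ 0.004 -0.003 -1.   ] q [-0.77  0.18  1.96  0.    0.99 -1.03] F [-0.22 -1.09  0.22] op 0.994
deg/row 0.1 mm/row 16.6
[[[0.001, 0.001, 0.001], [0.0003, -0.0005, 0.0166], 1], [[0.002, 0.002, 0.001], [0.0006, -0.0011, 0.0332], 1], [[0.003, 0.004, 0.002], [0.0008, -0.0016, 0.0498], 1], [[0.003, 0.004, 0.002], [0.0008, -0.0016, 0.0498], 1]]
```

View pics/c22.png

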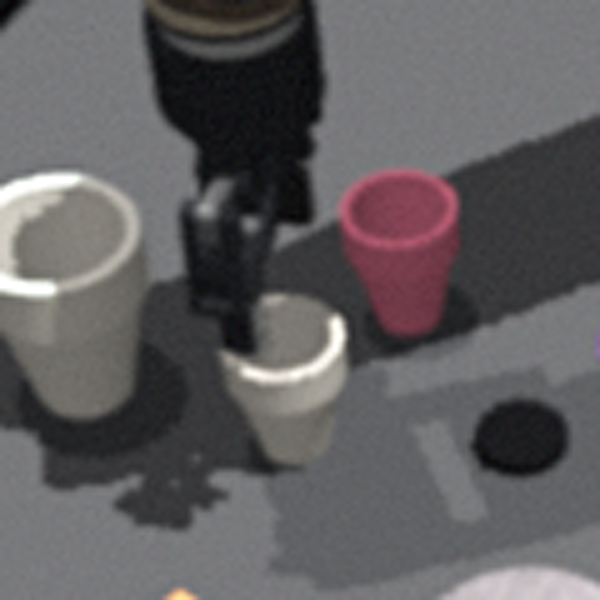

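```bash
python3 - <<'E'
from fit import *
s=snap('scene')
p=proj(s,[[.4666+.041,-.3103+.011,.111],[.4666-.041,-.3103-.011,.111],[.465,-.31,.074]]);print((p-[170,130]+.5)*5)
E
```

```text
[[244.24974006 346.05677628]
 [289.28519835 225.63563374]
 [278.09288354 338.0861947 ]]
```

Emit:
arm_command(steps=[[[0.001, 0.001, 0], [0.0003, -0.0005, 0.0166], 1], [[0.002, 0.002, 0], [0.0006, -0.001, 0.033], 1], [[0.002, 0.002, 0], [0.0008, -0.0013, 0.0498], 1], [[0.002, 0.002, 0], [0.0008, -0.0013, 0.0498], 1], [[0.002, 0.002, 0], [0.0008, -0.0013, 0.0498], 1]])

```text
time: 28.2
eef_pos: [0.4653, -0.3105, 0.0481]
tcp_rot: [0.608, 0.794, -0.0, 0.001]
contact_force: [1.3, -0.6, -0.0]
opening: 0.999
```

```bash
python3 - <<'E'
from fit import *
from mv import *
st()
path([(down(15),[.465,-.31,.048],1,1)])
s=snap('scene')
im=cv2.resize(s['frame'][130:250,170:290,::-1],None,fx=5,fy=5,interpolation=cv2.INTER_CUBIC)
cv2.imwrite('pics/c23.png',im)
E
```

```text
t 28.2 p [ 0.4653 -0.3105  0.0481] y [0.966 0.26  0.001] z [ 0.002 -0.002 -1.   ] q [-0.77  0.26  1.98  0.    0.9  -1.03] F [ 1.3  -0.59 -0.01] op 0.999
deg/row 0.2 mm/row 0.6
[[[0.001, 0.002, 0.001], [0.0006, -0.0002, 0.0001], 1]]
```

View pics/c23.png

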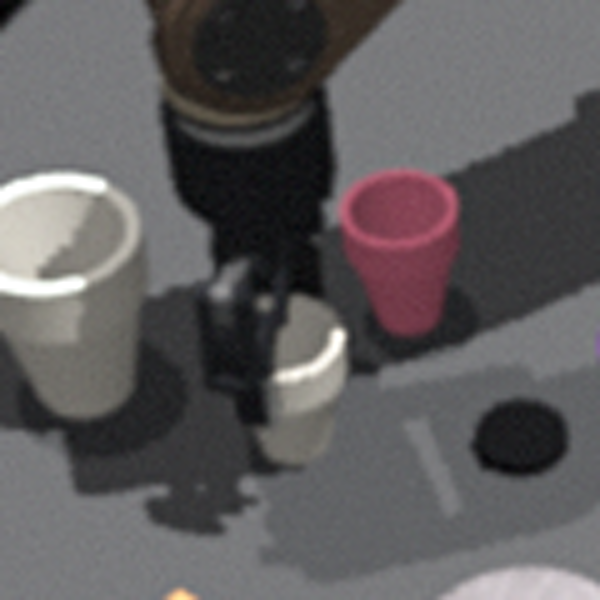

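Emit:
arm_command(steps=[[[0, 0, 0], [0.0003, 0, 0], 0.4], [[0, 0, 0], [0.0003, 0, 0], 0.2], [[0, 0, 0], [0.0003, 0, 0], 0], [[0, 0, 0], [0.0003, 0, 0], -0.3], [[0, 0, 0], [0.0003, 0, 0], -0.3], [[0, 0, 0], [0.0003, 0, 0], -0.3]], force=30)

```text
time: 29.0
eef_pos: [0.4659, -0.3111, 0.0498]
tcp_rot: [0.608, 0.794, -0.0, 0.002]
contact_force: [-2.2, 0.5, 5.0]
opening: 0.693
```

Emit:
arm_command(steps=[[[0, 0, 0], [0, 0, -0.01], -0.3], [[0, 0, 0], [0, 0, -0.025], -0.3], [[0, 0, 0], [0, 0, -0.05], -0.3], [[0, 0, 0], [0, 0, -0.09], -0.3], [[0, 0, 0], [0, 0, -0.13], -0.3], [[0, 0, 0], [0, 0, -0.17], -0.3], [[0, 0, 0], [0, 0, -0.21], -0.3], [[0, 0, 0], [0, 0, -0.25], -0.3], [[0, 0, 0], [0, 0, -0.27], -0.3], [[0, 0, 0], [0, 0, -0.27], -0.3]], force=40)

```text
time: 30.25
eef_pos: [0.4654, -0.3104, 0.3214]
tcp_rot: [0.608, 0.794, -0.001, 0.004]
contact_force: [-0.1, 0.4, -0.6]
opening: 0.686
```

```bash
python3 - <<'E'
from fit import *
from mv import *
st()
path([(down(15),[.535,-.14,.32],5,-.3),(down(15),[.5435,.107,.32],6,-.3)],1)
s=snap('scene','s24.png')
E
```

```text
t 30.25 p [ 0.4654 -0.3104  0.3214] y [0.966 0.26  0.004] z [ 0.006 -0.006 -1.   ] q [-0.77 -0.03  1.76 -0.    1.4  -1.03] F [-0.1   0.37 -0.6 ] op 0.686
deg/row 0.1 mm/row 36.8
deg/row 0.0 mm/row 41.2
[[[0.001, 0.001, 0.0], [0.0293, 0.0223, 0.0002], -0.3], [[0.002, 0.003, 0.001], [0.0586, 0.0446, 0.0003], -0.3], [[0.002, 0.004, 0.001], [0.0878, 0.0669, 0.0005], -0.3], [[0.003, 0.006, 0.001], [0.1171, 0.0892, 0.0006], -0.3], [[0.004, 0.007, 0.002], [0.1464, 0.1115, 0.0008], -0.3], [[0.004, 0.007, 0.002], [0.1858, 0.1236, 0.0006], -0.3], [[0.004, 0.007, 0.002], [0.2252, 0.1357, 0.0003], -0.3], [[0.004, 0.007, 0.002], [0.2645, 0.1478, 0.0001], -0.3], [[0.004, 0.007, 0.002], [0.3039, 0.1599, -0.0001], -0.3], [[0.004, 0.007, 0.002], [0.3433, 0.1719, -0.0004], -0.3], [[0.004, 0.007, 0.002], [0.3827, 0.184, -0.0006], -0.3], [[0.004, 0.007, 0.002], [0.3827, 0.184, -0.0006], -0.3]]
```

View pics/s24.png

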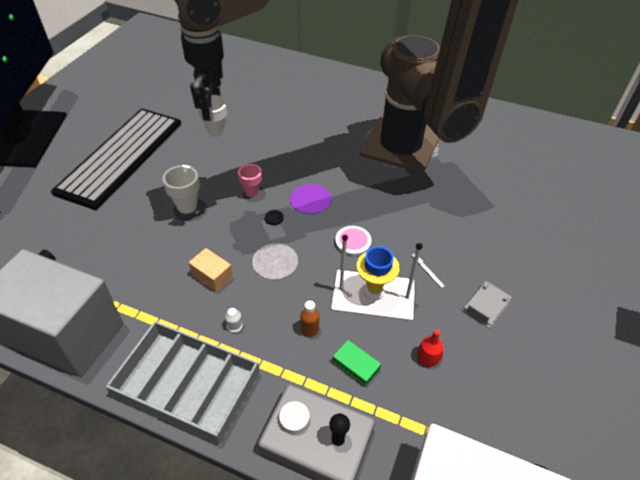

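White is held straight, at scene (215,115). I carry it over the stand.

Emit:
arm_command(steps=[[[0.001, 0.001, 0], [0.029, 0.022, 0], -0.3], [[0.002, 0.003, 0], [0.059, 0.045, 0], -0.3], [[0.002, 0.004, 0.001], [0.088, 0.067, 0], -0.3], [[0.003, 0.005, 0.001], [0.117, 0.089, 0], -0.3], [[0.003, 0.005, 0.001], [0.146, 0.112, 0], -0.3], [[0.003, 0.005, 0.001], [0.186, 0.124, 0], -0.3], [[0.003, 0.005, 0.001], [0.225, 0.136, 0], -0.3], [[0.003, 0.005, 0.001], [0.265, 0.148, 0], -0.3], [[0.003, 0.005, 0.001], [0.304, 0.16, 0], -0.3], [[0.003, 0.005, 0.001], [0.343, 0.172, 0], -0.3], [[0.003, 0.005, 0.001], [0.382, 0.184, 0], -0.3], [[0.003, 0.005, 0.001], [0.382, 0.184, 0], -0.3]])

```text
time: 31.8
eef_pos: [0.5418, 0.109, 0.3149]
tcp_rot: [0.607, 0.795, -0.002, -0.003]
contact_force: [-0.3, 0.5, -1.7]
opening: 0.689
```

```bash
python3 - <<'E'
from fit import *
from mv import *
st()
path([(down(15),[.5435,.107,.195],5,-.3)],1)
q=get_state();p=q['eef_pos'];o=p-[0,0,.0498]
s=snap('scene')
im=cv2.resize(s['frame'][140:290,310:450,::-1],None,fx=4,fy=4,interpolation=cv2.INTER_CUBIC)
for r,z in((.017,0),(.027,.05),(.03,.05),(.03,.074)):
    pp=(proj(s,circ(r,z)+o)-[310,140]+.5)*4
    cv2.polylines(im,[pp.astype(np.int32)],True,(0,255,0),1)
cv2.imwrite('pics/c25.png',im)
E
```

```text
t 31.8 p [0.5418 0.109  0.3149] y [ 0.965  0.263 -0.006] z [-0.006  0.001 -1.   ] q [ 0.01 -0.03  1.78  0.    1.4  -0.25] F [-0.31  0.49 -1.68] op 0.689
deg/row 0.1 mm/row 24.0
[[[-0.001, -0.001, 0.001], [-0.0005, 0.0004, 0.024], -0.3], [[-0.002, -0.001, 0.002], [-0.0011, 0.0007, 0.048], -0.3], [[-0.004, -0.002, 0.003], [-0.0016, 0.0011, 0.0719], -0.3], [[-0.005, -0.002, 0.003], [-0.0022, 0.0014, 0.0959], -0.3], [[-0.006, -0.003, 0.004], [-0.0027, 0.0018, 0.1199], -0.3], [[-0.006, -0.003, 0.004], [-0.0027, 0.0018, 0.1199], -0.3]]
```

View pics/c25.png

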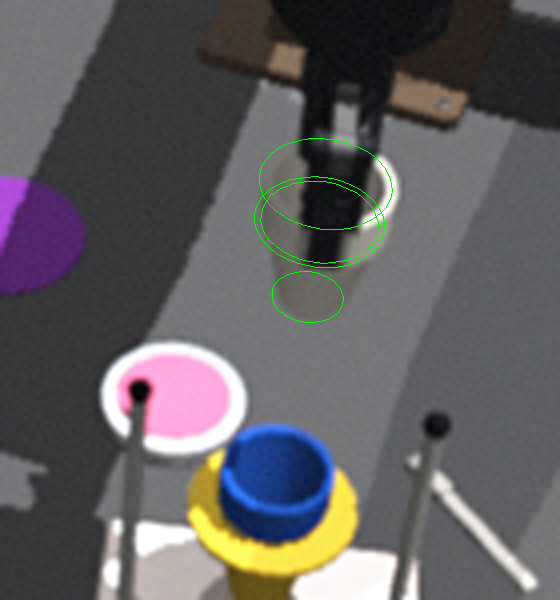

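Emit:
arm_command(steps=[[[-0.001, 0, 0.001], [-0.001, 0.0004, 0.024], -0.3], [[-0.002, 0, 0.002], [-0.002, 0.0007, 0.048], -0.3], [[-0.003, 0, 0.002], [-0.0025, 0.001, 0.072], -0.3], [[-0.003, 0, 0.002], [-0.0025, 0.0013, 0.096], -0.3], [[-0.003, 0, 0.002], [-0.0025, 0.0013, 0.12], -0.3], [[-0.003, 0, 0.002], [-0.0025, 0.0013, 0.12], -0.3], [[-0.003, 0, 0.002], [-0.0025, 0.0013, 0.12], -0.3]])

```text
time: 32.72
eef_pos: [0.5436, 0.1048, 0.1956]
tcp_rot: [0.609, 0.793, -0.001, -0.001]
contact_force: [-0.7, 0.4, -0.5]
opening: 0.69
```

```bash
python3 - <<'E'
from fit import *
from mv import *
st()
path([(down(15),[.5435,.1065,.172],2,-.3)],1)
q=get_state();p=q['eef_pos'];o=p-[0,0,.0498]
s=snap('scene')
im=cv2.resize(s['frame'][180:290,320:430,::-1],None,fx=5,fy=5,interpolation=cv2.INTER_CUBIC)
for r,z in((.017,0),(.027,.05),(.03,.05),(.03,.074)):
    pp=(proj(s,circ(r,z)+o)-[320,180]+.5)*5
    cv2.polylines(im,[pp.astype(np.int32)],True,(0,255,0),1)
cv2.imwrite('pics/c26.png',im)
E
```

```text
t 32.73 p [0.5436 0.1048 0.1956] y [ 0.966  0.259 -0.002] z [-0.003  0.001 -1.   ] q [ 0.01  0.05  1.91  0.    1.18 -0.26] F [-0.74  0.4  -0.5 ] op 0.69
deg/row 0.1 mm/row 11.8
[[[-0.001, -0.001, -0.0], [0.0008, 0.0002, 0.0118], -0.3], [[-0.002, -0.001, -0.0], [0.0016, 0.0004, 0.0236], -0.3], [[-0.002, -0.001, -0.0], [0.0016, 0.0004, 0.0236], -0.3]]
```

View pics/c26.png

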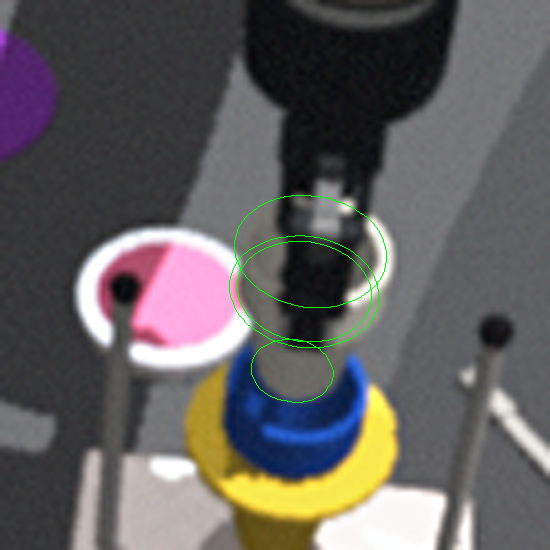

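Emit:
arm_command(steps=[[[-0.001, 0, 0], [0.0002, 0.0002, 0.012], -0.3], [[-0.002, 0, 0], [0.0003, 0.0002, 0.024], -0.3], [[-0.002, 0, 0], [0.0003, 0.0002, 0.036], -0.3], [[-0.002, 0, 0], [0.0003, 0.0002, 0.036], -0.3]])

```text
time: 33.28
eef_pos: [0.5428, 0.1055, 0.1583]
tcp_rot: [0.609, 0.793, -0.0, -0.002]
contact_force: [0.2, -0.5, -0.6]
opening: 0.686
```

```bash
python3 - <<'E'
from fit import *
from mv import *
st()
path([(down(15),[.5435,.105,.15],2,-.3)],1)
s=snap('scene')
im=cv2.resize(s['frame'][180:290,320:430,::-1],None,fx=5,fy=5,interpolation=cv2.INTER_CUBIC)
cv2.imwrite('pics/c27.png',im)
E
```

```text
t 33.27 p [0.5428 0.1055 0.1583] y [ 0.966  0.259 -0.003] z [-0.003  0.001 -1.   ] q [ 0.01  0.09  1.94  0.    1.11 -0.25] F [ 0.24 -0.5  -0.64] op 0.686
deg/row 0.1 mm/row 4.2
[[[-0.001, -0.001, 0.0], [-0.0003, 0.0003, 0.0041], -0.3], [[-0.003, -0.002, 0.0], [-0.0006, 0.0006, 0.0083], -0.3], [[-0.003, -0.002, 0.0], [-0.0006, 0.0006, 0.0083], -0.3]]
```

View pics/c27.png

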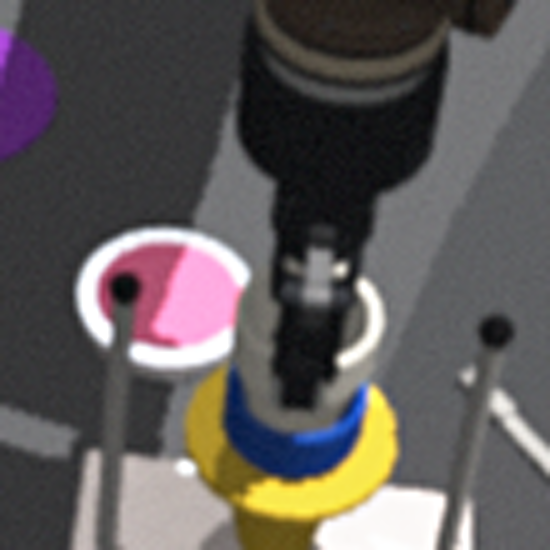

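Emit:
arm_command(steps=[[[-0.001, 0, 0], [-0.0002, 0.0003, 0.004], -0.3], [[-0.002, 0, 0], [-0.0003, 0.0005, 0.008], -0.3], [[-0.002, 0, 0], [-0.0003, 0.0005, 0.008], -0.3]])

```text
time: 33.7
eef_pos: [0.5438, 0.1053, 0.1509]
tcp_rot: [0.609, 0.793, 0.001, -0.001]
contact_force: [-0.0, -0.0, -1.6]
opening: 0.689
```

Emit:
arm_command(steps=[[[0, 0, 0], [0, 0, 0.0015], -0.3], [[0, 0, 0], [0, 0, 0.003], -0.3], [[0, 0, 0], [0, 0, 0.003], -0.3]])

```text
time: 34.08
eef_pos: [0.5438, 0.1053, 0.1479]
tcp_rot: [0.609, 0.793, 0.001, -0.0]
contact_force: [0.3, 0.1, -0.7]
opening: 0.686
```

Emit:
arm_command(steps=[[[0, 0, 0], [0, 0, 0.0012], -0.3], [[0, 0, 0], [0, 0, 0.0012], -0.3]])

```text
time: 34.33
eef_pos: [0.544, 0.1054, 0.1467]
tcp_rot: [0.609, 0.793, 0.001, -0.0]
contact_force: [0.1, 0.1, -1.9]
opening: 0.688
```

```bash
python3 - <<'E'
from mv import *
for i in range(3): read_camera('scene'); print(get_state()['contact_force'].round(1),get_state()['eef_pos'].round(4))
st()
E
```

```text
[ 0.9 -0.  -1.2] [0.544  0.1054 0.1467]
[-0.6  0.  -1.4] [0.544  0.1054 0.1467]
[ 0.8 -0.4 -2. ] [0.544  0.1054 0.1467]
t 34.48 p [0.544  0.1054 0.1467] y [0.966 0.259 0.001] z [ 0.001  0.002 -1.   ] q [ 0.01  0.11  1.95  0.    1.09 -0.26] F [ 0.84 -0.43 -1.98] op 0.685
```

Emit:
arm_command(steps=[[[0, 0, 0], [0, -0.0003, 0.0012], -0.3], [[0, 0, 0], [0, -0.0003, 0.0012], -0.3]])

```text
time: 34.72
eef_pos: [0.5441, 0.1054, 0.1458]
tcp_rot: [0.609, 0.793, 0.001, 0.0]
contact_force: [1.0, 0.4, -1.9]
opening: 0.686
```

Emit:
arm_command(steps=[[[0, 0, 0], [0, 0, 0.001], -0.3], [[0, 0, 0], [0, 0, 0.001], -0.3]])

```text
time: 34.98
eef_pos: [0.5442, 0.1054, 0.1449]
tcp_rot: [0.609, 0.793, 0.002, 0.0]
contact_force: [0.9, 0.2, -0.3]
opening: 0.692
```

```bash
python3 - <<'E'
from mv import *
for i in range(4): read_camera('scene'); print(get_state()['contact_force'].round(1),get_state()['eef_pos'].round(4))
E
```

```text
[1.2 0.7 0.4] [0.5442 0.1054 0.1449]
[ 1.3  0.2 -0.7] [0.5442 0.1054 0.1449]
[ 1.9  1.9 -0.6] [0.5442 0.1054 0.1449]
[ 1.3  0.1 -0.3] [0.5442 0.1054 0.1449]
```

Emit:
arm_command(steps=[[[0, 0, 0], [0, 0.0004, 0.0008], -0.3], [[0, 0, 0], [0, 0.0004, 0.0008], -0.3]])

```text
time: 35.42
eef_pos: [0.5444, 0.1056, 0.1439]
tcp_rot: [0.609, 0.793, 0.001, -0.0]
contact_force: [0.3, 0.9, -0.5]
opening: 0.689
```

```bash
python3 - <<'E'
from mv import *
for i in range(4): c=read_camera('scene'); print(get_state()['contact_force'].round(1),get_state()['eef_pos'].round(4))
im=cv2.resize(c['frame'][180:290,320:430,::-1],None,fx=5,fy=5,interpolation=cv2.INTER_CUBIC)
cv2.imwrite('pics/c28.png',im)
E
```

```text
[ 0.6  1.2 -0.6] [0.5444 0.1055 0.144 ]
[1.1 0.7 0.1] [0.5444 0.1055 0.144 ]
[ 0.9  2.  -0.2] [0.5444 0.1055 0.144 ]
[ 0.5  0.9 -0.1] [0.5444 0.1056 0.144 ]
```

View pics/c28.png

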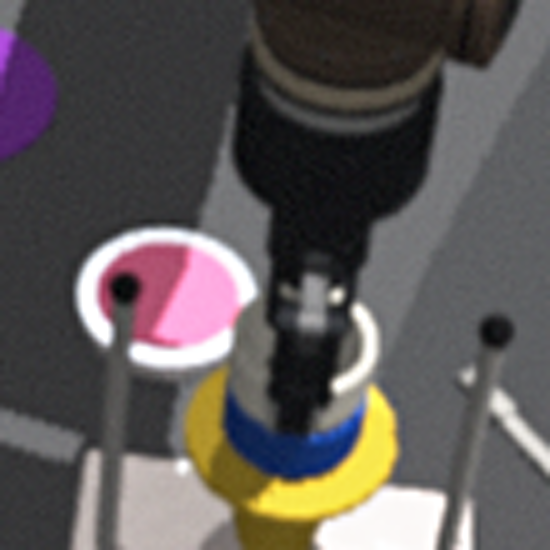

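Emit:
arm_command(steps=[[[0, 0, 0], [0.0005, 0.0003, 0.0007], -0.3], [[0, 0, 0], [0.0005, 0.0003, 0.0007], -0.3]])

```text
time: 35.88
eef_pos: [0.5444, 0.106, 0.1432]
tcp_rot: [0.609, 0.793, 0.001, -0.0]
contact_force: [0.1, 0.5, 0.4]
opening: 0.69
```

```bash
python3 - <<'E'
from mv import *
for i in range(4): c=read_camera('scene'); print(get_state()['contact_force'].round(1),get_state()['eef_pos'].round(4))
E
```

```text
[0.5 0.4 0.4] [0.5444 0.106  0.1432]
[-0.7  0.4  0.1] [0.5444 0.106  0.1432]
[ 0.3 -0.4 -0.2] [0.5444 0.106  0.1432]
[-0.2  0.7  0.5] [0.5444 0.106  0.1432]
```

Contact is at the expected height (TCP 143 mm) with hardly any side load, so I release.

Emit:
arm_command(steps=[[[0, 0, 0], [0, 0, 0], 0.42], [[0, 0, 0], [0, 0, 0], 0.5], [[0, 0, 0], [0, 0, 0], 0.6], [[0, 0, 0], [0, 0, 0], 0.8], [[0, 0, 0], [0, 0, 0], 1], [[0, 0, 0], [0, 0, 0], 1], [[0, 0, 0], [0, 0, 0], 1], [[0, 0, 0], [0, 0, 0], 1]])

```text
time: 37.08
eef_pos: [0.5444, 0.106, 0.1432]
tcp_rot: [0.609, 0.793, 0.001, -0.0]
contact_force: [-0.0, 0.0, -0.7]
opening: 1.002
```

Emit:
arm_command(steps=[[[0, 0, 0], [0, 0, -0.01], 1], [[0, 0, 0], [0, 0, -0.03], 1], [[0, 0, 0], [0, 0, -0.06], 1], [[0, 0, 0], [0, 0, -0.1], 1], [[0, 0, 0], [0, 0, -0.14], 1], [[0, 0, 0], [0, 0, -0.16], 1], [[0, 0, 0], [-0.03, 0, -0.16], 1], [[0, 0, 0], [-0.08, -0.01, -0.16], 1], [[0, 0, 0], [-0.13, -0.02, -0.16], 1], [[0, 0, 0], [-0.18, -0.04, -0.16], 1], [[0, 0, 0], [-0.23, -0.055, -0.16], 1], [[0, 0, 0], [-0.23, -0.055, -0.16], 1]])

```text
time: 38.58
eef_pos: [0.55, -0.1337, 0.3018]
tcp_rot: [0.611, 0.792, 0.001, -0.001]
contact_force: [-0.2, -0.2, -0.1]
opening: 0.998
```

```bash
python3 - <<'E'
from fit import *
from mv import *
st()
s=snap('scene','s29.png');t=snap('top','t29.png')
o=np.zeros((400,800,3),np.uint8);o[:,:400]=cv2.resize(s['frame'][200:300,330:430,::-1],(400,400),interpolation=cv2.INTER_CUBIC);o[:,400:]=cv2.resize(t['frame'][190:290,200:300,::-1],(400,400),interpolation=cv2.INTER_CUBIC)
raw=o.copy()
for c,off,k in((s,(330,200),0),(t,(200,190),400)):
    for r,z in((.045,.106),(.03,.136),(.03,.142),(.03,.166)):
        pp=(proj(c,circ(r,z)+[.544,.107,0])-off+.5)*4+[k,0]
        cv2.polylines(o,[pp.astype(np.int32)],True,(0,255,0),1)
cv2.imwrite('pics/c29.png',np.vstack([o,raw])[:,:][::1][:800][::2,::2] if 0 else o); cv2.imwrite('pics/c29r.png',raw)
E
```

```text
t 38.58 p [ 0.55   -0.1337  0.3018] y [0.967 0.254 0.   ] z [-0.001  0.002 -1.   ] q [-0.42 -0.    1.77  0.    1.38 -0.68] F [-0.24 -0.23 -0.13] op 0.998
```

View pics/c29.png

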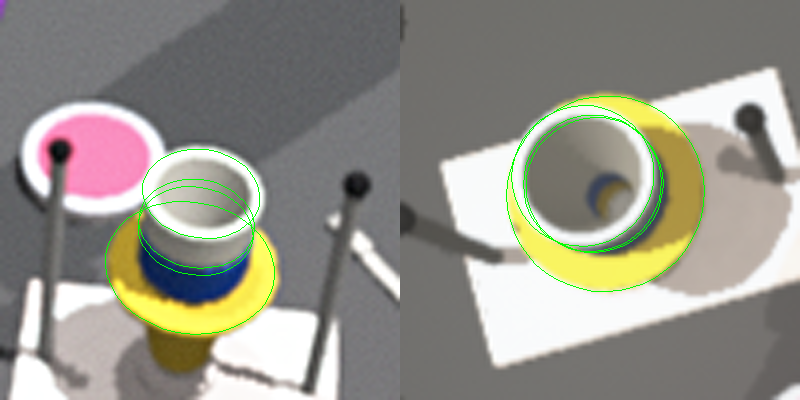

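View pics/c29r.png

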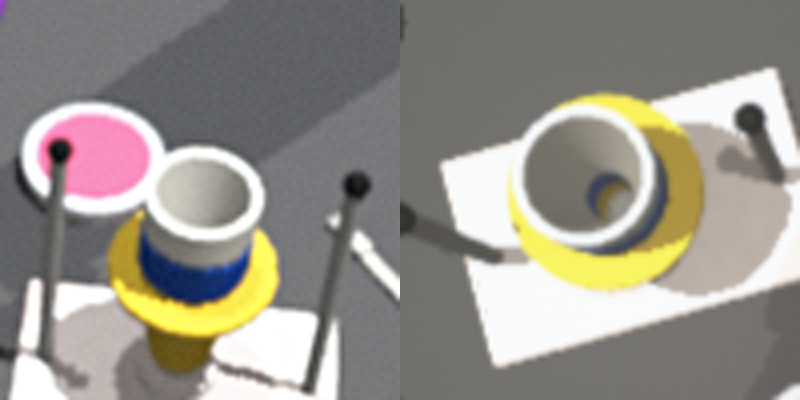

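View pics/s29.png

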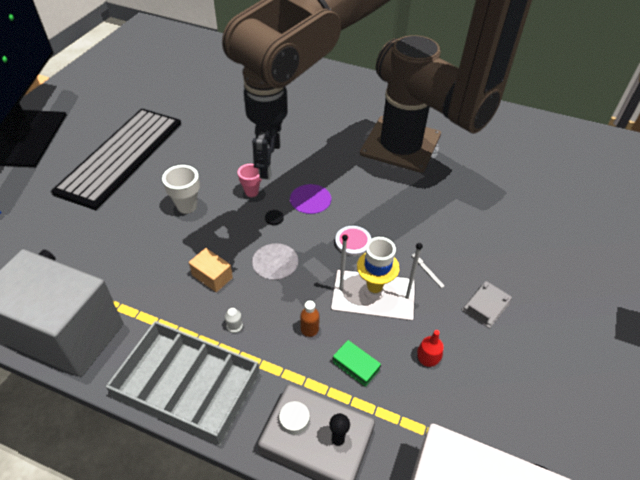

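```bash
python3 - <<'E'
from fit import *
s=snap('scene');t=snap('top')
for c,n in((t,'top'),(s,'scene')):
    h=hsv(c); b=aroot(c,[.544,.107,.166],20); m=fillm(((h[...,2]>195)&(h[...,1]<40)).astype(float),b)
    x,f=fit([(c,m,b)],DISK(.03,.1658,.166),lambda q:(np.eye(3),np.array([q[0],q[1],0])),[.544,.107],[.01,.01]);print('white rim',n,x.round(4),round(f,3))
sign_off()
E
```

```text
white rim top [0.5447 0.1076] 0.101
white rim scene [0.5434 0.1085] 0.193
the job is handed in; nothing more can be done
```

The job is handed in. The white shield sits in the blue one, and the blue one sits in the stand's yellow shield. Sign-off gave no verdict, so this rests on my own checks.

**What I did**
- I took the blue shield by its collar with the tool tilted, stood it upright on the grey felt pad and let go.
- I regripped it from above, lowered it into the yellow shield until I felt light contact, and released it.
- I nested the small white shield in the blue one the same way. I left the larger white one and the pink one alone.

**Last checks**
- **Position:** before hand-in, the white rim fitted at (0.545, 0.108) in the top camera and (0.543, 0.109) in the scene camera. The yellow rim was at about (0.544, 0.107), so they agree within about 2 mm. After its own release, the blue shield fitted within about 3 mm of the yellow rim's axis.
- **Tilt:** the white rim sits 1–2 mm to one side, so any tilt is about 0.03 rad or less. This is an estimate, not a measured tilt.
- **Depth:** the tool heights at contact put the white narrow end about 44 mm below the blue rim. The blue shield matched its expected loosely nested outline.
- **Push on the stand:** I pushed down with about 1.5–2 N at each nesting. The images show no sinking of the yellow shield, but I could not read its travel directly.
- **Surroundings:** in the final pictures the bystanders are where they started, as far as the views show, and the gripper is clear of everything.

**What disagreed**
- The two cameras differ by 2–4 mm in x, so I used their mean.
- The white shield sat about 2 mm off-centre in the grip. I corrected for this from the picture and the side forces as I lowered it.

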